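Load keyed mould inserts into a polishing fixture

ROBOT

A 6-joint arm with a two-finger parallel gripper is mounted at the origin on a cart in front of the work surface, level with it; the furniture and walls round the work are solid. World frame = base frame: x ahead of the robot, y to its left, z up, the work surface at z = 0. Lengths are in m, angles in rad, forces in N, time in s.
With the tool pointing down it reaches from about 0.375 to 0.9 m from the base axis. Payload 3.1 kg.
Tool frame: the origin (TCP) lies at the very end of the fingers, on their centre line; the grasp point (between the pads) lies 19 mm behind it (robot.hold_point_z is the z of the grasp point in the tool frame, in m); z points along the fingers, y is the direction in which the jaws open and shut (so a half turn about z gives the same grasp; the last joint's range is limited). The gripper opens to 87 mm and grips with 3 to 60 N. Pads are 19 mm wide; open, the fingers measure 117 mm over their backs; the gripper's body (75 mm by 190 mm) begins 51 mm behind the grasp point.
Start: joints at [-1.379, 0.527, 1.433, -0, 1.181, -0.178], TCP at [0.226, -0.582, 0.223] pointing down, gripper open.
Joint ranges: [-3.08, 3.08], [-0.75, 2.2], [0.22, 2.44], [-1.43, 4.57], [0, 2.65], [-2.85, 2.85]. Speed limits (rad/s): [2.79, 2.79, 3.14, 3.14, 3.14, 3.14].

INTERFACE

Orientations are given as a unit quaternion [x, y, z, w].
In Python, from rig import robot, viewer, spotter gives the robot as it stands.
- The arm moves only by the shell command python3 -m crank 'ROWS' [FORCE]. ROWS is text: rows parted by semicolons, each of 7 numbers parted by spaces: the turn, a rotation vector about the tool's x, y, z in units of 5 degrees (1.0 is 5 degrees), then the shift along the tool's x, y, z in units of 40 mm (1.0 is 40 mm), then the gripper's target within -1 to 1 (shut at 1, half-way at 0, fully open at -1). A call has 1 to 5 rows; each row shifts and turns the pose as measured when the row begins, along the tool's axes as they then stand; what a row does not reach is not made up. A row lasts 1/8 s, in which the tool goes at most 62.5 mm and 10.7 degrees, less where a joint would pass 70% of its speed; a pose out of reach is approached as far as the arm can. A call is refused whole if a number of a shift passes 1 or a number of a turn 1, either way. A call with a gripper value outside its range is refused whole. The fingers move at their own pace and stop on an object; FORCE is the grip in N (left out, the last holds). Time passes only in rows, so rows that do not move let the fingers close. It gives the time, the measured TCP pose, the force and the opening at its end, in the units of the state.
- robot.get_obs(): the state, without advancing time (a new reading comes with each control period).
- viewer.camera(name): name is "scene" or "top"; returns a dict with "img" (480x640x3 uint8, red, green, blue), "camera_matrix" (3x3 intrinsics, pixels), "distortion" ([k1, k2, p1, p2, k3] as OpenCV has them; the pictures are not rectified), "xyz" and "attitude" of the camera in the world. Camera axes: x right, y down, z forward; pixel columns grow to the right and rows downward; lengths in m; the calibration is good to about 2 mm. A picture is of the moment at which its call begins. There is no depth.
- robot.hand_in(): hands the job in, once; it reports no verdict.
Trained networks look in a picture, given as the dict that the camera call returned (one of the last four; its "shot" number tells which), for a name from the list of things; names that differ only in an ending like _2 or _b are one class to them, and where a whole thing is asked for, a point or a joint stands for the part that bears it (a point fixed in the world has none). Each returns a list of dicts, best first, with "score" (0 to 1); they miss things now and then, are a little off and sometimes report something else, mostly with a low value. They report only what shows in the picture. A call takes as long as a camera call. They do not tell look-alikes from the thing itself.
- spotter.boxes_of(name, picture): "at" ([x, y, z] in m, in the coordinates of the camera as it stood for that picture, good to about 4 mm: the middle of the surface that is visible of it).
The state is a dict: "time": time; "q": joint angles; "joint_velocities": joint speeds; "joint_torque": joint torques, N m; "position": TCP position; "tool_rot": TCP orientation; "ft_force": force on the tool from outside, world axes, zero at the start; "moment": the same for the moment, N m; "grip_width": finger opening in m.
Only numpy, scipy, OpenCV 4.12 (cv2) and the standard library are available. Lean on these libraries where they do the work, as an engineer would, in place of code of your own. Each camera call takes 0.05 s, during which the arm holds its last target.

TASK

Set both mould inserts into the polishing fixture: the longer one in the longer pocket, the shorter one in the shorter pocket, cavity side up and each fully home. A key pin in one end of each pocket lets an insert in only when its notched end is over the pin, so if one stops high, lift it, turn it end for end and try again, always lowering it and never dropping it. Then turn the red-handled clamp until it lies over both inserts, let go, and leave everything else on the bench where it is.

Things in the scene. Friction and masses are not known exactly. Their poses are not given: they have to be found in the camera images.
- fixture: heavy steel holding plate fixed to the bench, 94 x 262 x 24 mm; origin at the centre of its underside, z up, y along its length. Two pockets 14 mm deep are sunk in its top, in line along y, 40 mm apart, with the clamp on the land between. A pocket is 2 mm larger than its insert all round, with a 3 mm chamfer at the mouth; a key pin stands in one end of each
- pocket_long (a point): centre of the floor of the longer pocket (44 x 104 mm), 10 mm above the bench, axes as the fixture. A dark key pin, 10 mm across, 8 mm high, stands in the middle of its +y OR its -y end, 7 mm from the end wall: this varies and is not listed, so look or try. An insert the wrong way round stops on the pin, 8 mm above home
- pocket_short (a point): centre of the floor of the shorter pocket (44 x 84 mm), 10 mm above the bench, axes as the fixture. It has the same kind of key pin in its +y OR its -y end, drawn independently of the other pocket's
- insert_long: gold-coloured mould insert, a block 40 x 100 x 30 mm, about 0.3 kg, lying cavity up at any yaw; origin at the centre of its underside, y along its length. A notch 16 mm wide and 14 mm deep runs through its full height in the middle of its +y end; the -y end is plain. Dumbbell-shaped cavity in its top. When home its upper 16 mm stand above the plate: hold it by its long sides there
- insert_short: the same kind of insert but 40 x 80 x 30 mm, about 0.24 kg, with a rectangular cavity in its top; the same notch in the middle of its +y end; origin at the centre of its underside, y along its length
- clamp (a joint): turn clamp between the pockets, rad: 0 to 0.25 at the start, its flat dark bar (68 x 16 mm) across the plate, clear of both pockets; grows counter-clockwise from above to a stop at 1.5, the bar then along the plate with an end over each insert. Stays where left (friction 0.06 N m). It passes 2 mm above inserts that are home; one not home blocks it
- clamp_grip (a point): centre of the clamp's upright red handle, on the clamp's axis, 64 mm above the bench; the handle is 36 mm long (along the bar, this point's x), 10 mm wide (y) and 22 mm high (from 53 to 75 mm above the bench)
- calliper: grey vernier calliper, 71 x 200 x 12 mm, lying on the bench; leave alone; origin at the centre of its underside, length along y
- tensile_bar: black moulded tensile bar, 20 x 150 x 8 mm, on the bench; leave alone; origin at the centre of its underside, length along y
- timer: white square bench timer, 62 x 62 x 19 mm; leave alone; origin at the centre of its underside
- jar: jar of orange pellets with a blue lid, 57 mm across, 82 mm high; leave alone; origin at the centre of its underside
- hex_key: dark L-shaped hex key, 30 x 92 x 4 mm, flat on the bench; leave alone; origin at the centre of its underside, length along y
There are look-alikes about, which are no part of the job. Leave any purple look-alike of the insert_short alone.

How it is judged:
On the way, in this order (a step that is already met when the one before it is completed fails the run):
1. one insert is fully home in its own pocket (((x of insert_long in the frame of pocket_long between -0.004 and 0.004 m and y of insert_long in the frame of pocket_long between -0.004 and 0.004 m and z of insert_long in the frame of pocket_long between -0.003 and 0.003 m and angle between insert_long's own z axis and vertical below 0.05 rad and angle between the y axis of insert_long and the y axis of fixture, either way round below 0.08 rad) or (x of insert_short in the frame of pocket_short between -0.004 and 0.004 m and y of insert_short in the frame of pocket_short between -0.004 and 0.004 m and z of insert_short in the frame of pocket_short between -0.003 and 0.003 m and angle between insert_short's own z axis and vertical below 0.05 rad and angle between the y axis of insert_short and the y axis of fixture, either way round below 0.08 rad))), for 0.2 s.
2. both inserts are fully home in their own pockets (x of insert_long in the frame of pocket_long between -0.004 and 0.004 m and y of insert_long in the frame of pocket_long between -0.004 and 0.004 m and z of insert_long in the frame of pocket_long between -0.003 and 0.003 m and angle between each of insert_long, insert_short's own z axis and vertical below 0.05 rad and angle between the y axis of each of insert_long, insert_short and the y axis of fixture, either way round below 0.08 rad and x of insert_short in the frame of pocket_short between -0.004 and 0.004 m and y of insert_short in the frame of pocket_short between -0.004 and 0.004 m and z of insert_short in the frame of pocket_short between -0.003 and 0.003 m), for 0.2 s.
3. the clamp is turned over both inserts (value of joint clamp above 1.3 rad), for 0.2 s.
At the end, for the whole second after the job is handed in: Both inserts lie cavity up in their own pockets with their undersides within 3 mm of the pocket floor, centred within 4 mm and level within 0.05 rad, at rest, and the clamp stands beyond 1.3 rad, over both of them (all of step 2 and linear speed of each of insert_long, insert_short below 0.01 m/s and value of joint clamp above 1.3 rad); the robot touches nothing.
It fails at once if a bystander (calliper, black tensile bar, timer, jar, hex key) is shifted by more than 30 mm (distance of any of calliper, tensile_bar, timer, jar, hex_key from where it was at the start of the episode above 0.03 m).
It fails at once if an insert is let fall (faster than 0.35 m/s with no finger on it: a drop of 6 mm or more) ((linear speed of insert_long above 0.35 m/s and contact force between insert_long and the fingers below 0.1 N) or (linear speed of insert_short above 0.35 m/s and contact force between insert_short and the fingers below 0.1 N)).
It also fails if it takes over 72 s, if anything falls off the work surface, if the arm or the gripper's body presses on something with over 40 N, if the wrist force passes 120 N, or if a joint passes its speed limit or range.

## Working session

There is one attempt and no reset: what is moved stays moved. The work goes in short steps, Python scripts to look and compute and a shell command to move; the robot and the scene stay as the last step left them, time stands still between calls to the robot, and variables do not carry over. Pictures are saved under pics/ and viewed, and the job is handed in when it is done.

```bash
mkdir -p pics; ls; cat > h.py <<'E'
import numpy as np, cv2
from rig import robot, viewer, spotter
from scipy.spatial.transform import Rotation as R
def att(c):
    a=np.array(c["attitude"],float)
    return R.from_quat(a).as_matrix() if a.size==4 else a.reshape(3,3)
def snap(n,f):
    c=viewer.camera(n); cv2.imwrite(f"pics/{f}.png",c["img"][:,:,::-1]); return c
def ray(c,uv):
    p=cv2.undistortPoints(np.array(uv,float).reshape(-1,1,2),np.array(c["camera_matrix"]),np.array(c["distortion"])).reshape(-1,2)
    return np.c_[p,np.ones(len(p))]@att(c).T
def onz(c,uv,z):
    d=ray(c,uv);o=np.array(c["xyz"]);return o+d*((z-o[2])/d[:,2])[:,None]
def proj(c,P):
    Rm=att(c);P=np.atleast_2d(P);X=(P-np.array(c["xyz"]))@Rm
    return cv2.projectPoints(X.reshape(-1,1,3),np.zeros(3),np.zeros(3),np.array(c["camera_matrix"]),np.array(c["distortion"]))[0].reshape(-1,2)
def w(c,at): return np.array(c["xyz"])+att(c)@np.array(at)
E
python3 - <<'E'
from h import *
import pickle
np.set_printoptions(precision=4,suppress=True)
C={}
for n in("top","scene"):
    c=snap(n,n+"0");C[n]=c;print(n,c["xyz"],c["attitude"],c["camera_matrix"],c["distortion"])
for n in C:
  for k in("fixture","insert_long","insert_short","clamp","clamp_grip","calliper","tensile_bar","timer","jar","hex_key"):
    for b in spotter.boxes_of(k,C[n])[:3]:
        p=w(C[n],b["at"]);print(n,k,round(b["score"],2),p,proj(C[n],p)[0])
pickle.dump(C,open("c0.pkl","wb"))
print(robot.get_obs())
E
```

```text
pics
top [0.2936 0.1669 1.567 ] [ 0.7077 -0.7011  0.0609 -0.0627] [[477.0362   0.     312.704 ]
 [  0.     477.0362 242.8821]
 [  0.       0.       1.    ]] [-0.0007  0.      0.      0.      0.    ]
scene [0.034  1.1102 1.36  ] [-0.2438  0.9065 -0.3325  0.0904] [[462.7333   0.     312.5643]
 [  0.     462.7333 234.6612]
 [  0.       0.       1.    ]] [-0.1233  0.      0.      0.      0.    ]
top fixture 0.6 [0.5421 0.2395 0.0251] [292.027  249.9678]
top insert_long 0.84 [0.4428 0.0714 0.0271] [343.4853 280.6859]
top insert_short 0.74 [0.4633 0.711  0.0286] [146.1476 272.4667]
top insert_short 0.67 [0.484  0.4151 0.034 ] [237.3562 266.7721]
top clamp 0.56 [0.5557 0.2341 0.0518] [293.4104 244.4951]
top clamp_grip 0.59 [0.5544 0.2319 0.0531] [294.0746 244.8382]
top calliper 0.87 [ 0.4266 -0.167   0.0098] [416.2648 286.8272]
top tensile_bar 0.62 [0.6763 0.366  0.0118] [255.1453 210.7161]
top tensile_bar 0.52 [ 0.3748 -0.3892  0.002 ] [484.5044 303.5573]
top timer 0.56 [ 0.4277 -0.1632  0.0084] [415.0316 286.5092]
top timer 0.54 [0.4586 0.5736 0.0202] [189.0898 274.6072]
top jar 0.74 [0.7
[... 1084 characters left out ...]
5349 0.2441 0.0234] [313.6745 262.9165]
scene jar 0.88 [0.7331 0.1413 0.067 ] [282.0314 216.2466]
scene jar 0.5 [0.4869 0.4264 0.032 ] [298.7741 304.9285]
scene hex_key 0.37 [0.5367 0.244  0.0283] [313.2595 261.8855]
{'time': 1.1, 'q': array([-1.3785,  0.5275,  1.4327, -0.    ,  1.1814, -0.1785]), 'joint_velocities': array([ 0.0026, -0.0001,  0.0001, -0.0019, -0.0007, -0.    ]), 'joint_torque': array([ -0.0005, -44.0029, -17.6987,   0.0634,   0.0504,  -0.    ]), 'position': array([ 0.2265, -0.5825,  0.2225]), 'tool_rot': array([ 0.9829,  0.1843, -0.    , -0.    ]), 'ft_force': array([ 0.9296, -0.3231,  0.7074]), 'moment': array([-0.0293,  0.0065, -0.0019]), 'grip_width': 0.08705141186031676}
```

```bash
python3 - <<'E'
import cv2
a=cv2.imread("pics/top0.png");cv2.imwrite("pics/top0c.png",cv2.resize(a[170:330,120:380],None,fx=3,fy=3,interpolation=cv2.INTER_CUBIC))
a=cv2.imread("pics/scene0.png");cv2.imwrite("pics/scene0c.png",cv2.resize(a[190:400,220:420],None,fx=2.85,fy=2.85,interpolation=cv2.INTER_CUBIC))
E
```

```text
(no output)
```

View pics/top0.png

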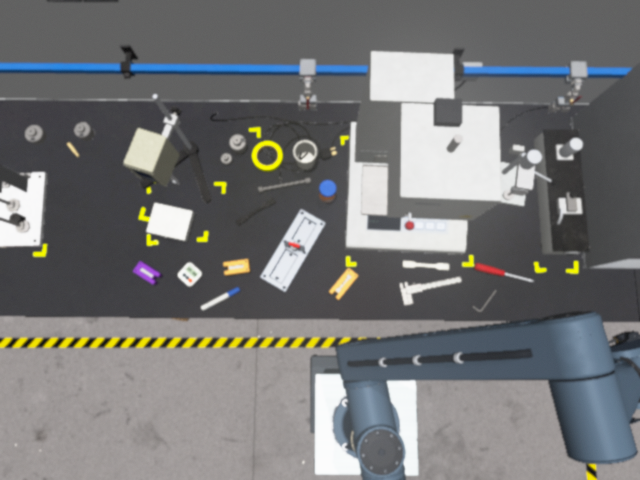

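View pics/top0c.png

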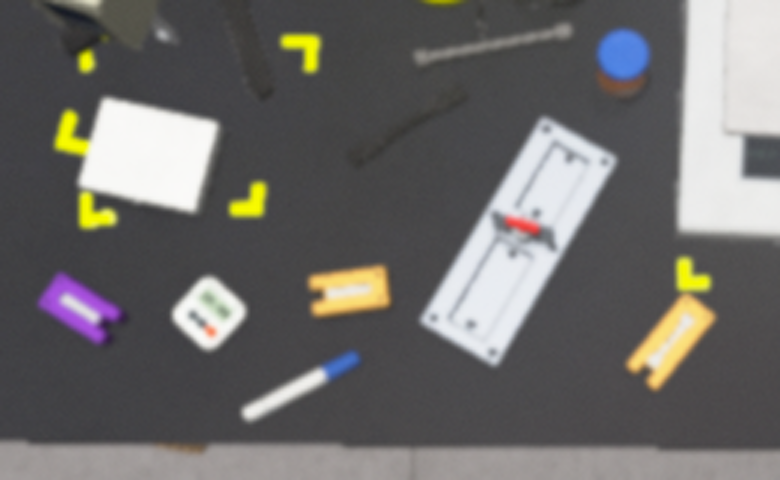

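View pics/scene0c.png

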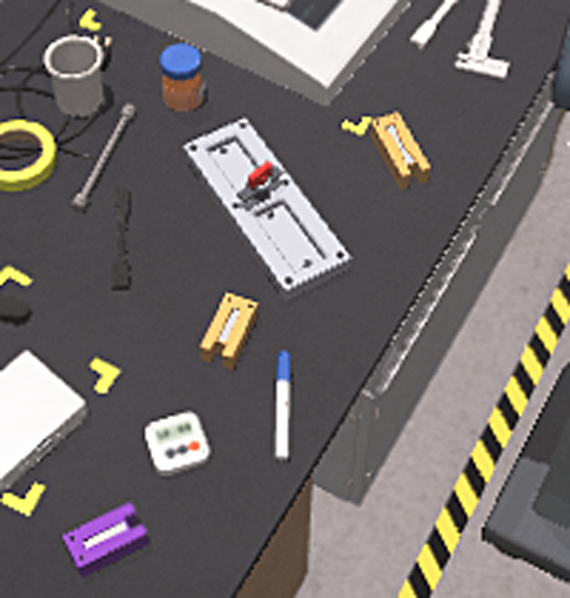

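```bash
python3 - <<'E'
import cv2
a=cv2.imread("pics/top0.png")
cv2.imwrite("pics/t1.png",cv2.resize(a[205:295,255:330],None,fx=6.6,fy=6.6,interpolation=cv2.INTER_LANCZOS4))
a=cv2.imread("pics/scene0.png")
cv2.imwrite("pics/s1.png",cv2.resize(a[228:295,280:346],None,fx=8.5,fy=8.5,interpolation=cv2.INTER_LANCZOS4))
E
```

```text
(no output)
```

View pics/t1.png

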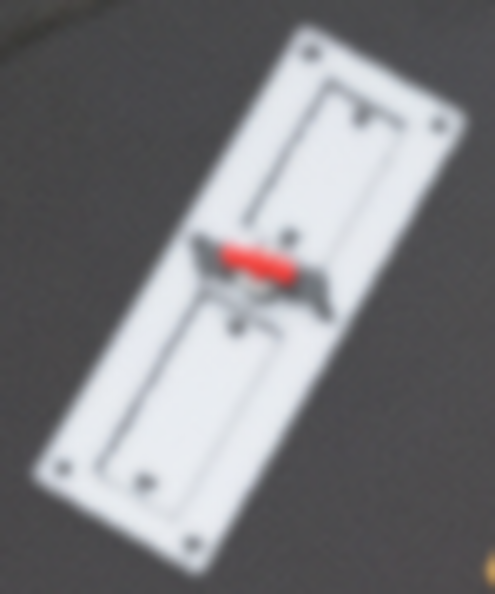

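View pics/s1.png

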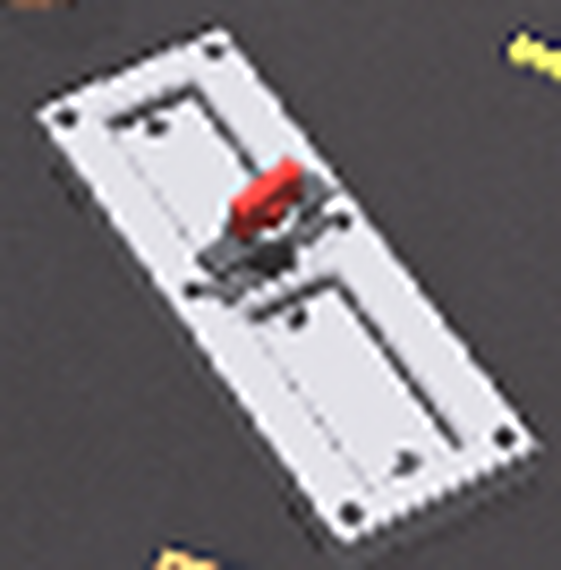

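```bash
cat > fit.py <<'E'
from h import *
from scipy.optimize import least_squares
def rectpts(x,y,yaw,wx,ly,z):
    c,s=np.cos(yaw),np.sin(yaw)
    P=np.array([[-wx,-ly],[wx,-ly],[wx,ly],[-wx,ly]])/2
    return np.c_[x+P[:,0]*c-P[:,1]*s,y+P[:,0]*s+P[:,1]*c,np.full(4,z)]
def refine(c,x0,wx,ly,z,sign,half=3.5,n=40,ends=(0,1,2,3)):
    """edge refine: sample rectangle edges on plane z, find gradient maxima along normals; fit x,y,yaw"""
    g=c if isinstance(c,np.ndarray) else None
    x=np.array(x0,float)
    img=cv2.GaussianBlur(c["img"].astype(np.float32).max(2),(0,0),0.7)
    for it in range(6):
        pts=rectpts(*x,wx,ly,z)
        dat=[]
        for k in ends:
            a,b=pts[k],pts[(k+1)%4]
            t=np.linspace(.1,.9,n)[:,None]
            Q=a+(b-a)*t
            nrm=np.cross([0,0,1.],b-a);nrm/=-np.linalg.norm(nrm) # outward
            offs=np.linspace(-half,half,57)*0.0032/(1+it*.35)
            S=Q[:,None]+nrm*offs[:,None]
            uv=proj(c,S.reshape(-1,3)).astype(np.float32).reshape(n,-1,2)
            v=cv2.remap(img,uv[...,0],uv[...,1],cv2.INTER_CUBIC)
            gr=-sign*np.gradient(v,axis=1)
            gr=np.clip(gr,0,None)**2
            for i in range(n):
                if gr[i].max()>2: dat.append((Q[i],nrm,(gr[i]*offs).sum()/gr[i].sum()))
        A=[];r=[]
        for q,nr,o in dat:
            A.append([nr[0],nr[1],nr[0]*-(q[1]-x[1])+nr[1]*(q[0]-x[0])]);r.append(o)
        A=np.array(A);r=np.array(r)
        ok=np.abs(r-np.median(r))<.006
        d=least_squares(lambda d:(A[ok]@d-r[ok])*1000,np.zeros(3),loss="soft_l1").x
        x+=d
    return x,np.sqrt(np.mean((A@d-r)**2)),np.median(r)
E
python3 - <<'E'
from fit import *
import pickle
np.set_printoptions(precision=4,suppress=True)
C=pickle.load(open("c0.pkl","rb"))
for n in C:
    c=C[n]
    x,e,m=refine(c,[.542,.24,-.53],.094,.262,.024,1)
    print(n,x,np.degrees(x[2]),e,m)
    a=cv2.resize(c["img"][:,:,::-1],None,fx=1,fy=1).copy()
    S=8
    ctr=proj(c,[*x[:2],.024])[0]
    x0,y0=(ctr-38).astype(int)
    im=cv2.resize(c["img"][y0:y0+76,x0:x0+76,::-1],None,fx=S,fy=S,interpolation=cv2.INTER_LANCZOS4)
    def dr(P,col):
        uv=((proj(c,P)-[x0,y0]+.5)*S-.5).astype(np.int32); cv2.polylines(im,[uv],True,col,1)
    dr(rectpts(*x,.094,.262,.024),(0,255,0))
    cc,s=np.cos(x[2]),np.sin(x[2])
    L=lambda lx,ly,z:np.array([x[0]+cc*lx-s*ly,x[1]+s*lx+cc*ly,z])
    for sg in(1,-1):  # sg=1: long at +y
        for (l,yc) in((104,sg*(114-52)),(84,-sg*(114-42))):
            dr([L(a/1000,b/1000,.01) for a,b in((-22,yc-l/2),(22,yc-l/2),(22,yc+l/2),(-22,yc+l/2))],(255,0,0) if sg==1 else (0,0,255))
            if sg==1 or 1:
              for e in(1,-1):
                py=yc+e*(l/2-7)
                for z,col in((.010,(255,0,255)),(.018,(0,160,0))):
                    t=np.linspace(0,2*np.pi,20)
                    if sg==-1:dr([L(.005*np.cos(q),py/1000+.005*np.sin(q),z) for q in t],col)
    cv2.imwrite(f"pics/fit_{n}.png",im[:600,:608])
E
```

```text
return _methods._mean(a, axis=axis, dtype=dtype,
  ret = ret.dtype.type(ret / rcount)
Traceback (most recent call last):
  File "fit.py", line 33, in refine
    d=least_squares(lambda d:(A[ok]@d-r[ok])*1000,np.zeros(3),loss="soft_l1").x
      ~~~~~~~~~~~~~^^^^^^^^^^^^^^^^^^^^^^^^^^^^^^^^^^^^^^^^^^^^^^^^^^^^^^^^^^
  File "fit.py", line 33, in <lambda>
    d=least_squares(lambda d:(A[ok]@d-r[ok])*1000,np.zeros(3),loss="soft_l1").x
                              ~~~~~^~
ValueError: matmul: Input operand 1 has a mismatch in its core dimension 0, with gufunc signature (n?,k),(k,m?)->(n?,m?) (size 3 is different from 0)
```

```bash
cat > show.py <<'E'
from fit import *
import pickle
np.set_printoptions(precision=4,suppress=True)
C=pickle.load(open("c0.pkl","rb"))
for n in C:
    c=C[n]
    x,e,m=refine(c,[.545,.24,1.04],.094,.262,.024,1)
    print(n,x,np.degrees(x[2]),e,m)
    S=8
    ctr=proj(c,[*x[:2],.024])[0]
    x0,y0=(ctr-38).astype(int)
    im=cv2.resize(c["img"][y0:y0+76,x0:x0+76,::-1],None,fx=S,fy=S,interpolation=cv2.INTER_LANCZOS4)
    def dr(P,col):
        uv=((proj(c,P)-[x0,y0]+.5)*S-.5).astype(np.int32); cv2.polylines(im,[uv],True,col,1)
    dr(rectpts(*x,.094,.262,.024),(0,255,0))
    cc,s=np.cos(x[2]),np.sin(x[2])
    L=lambda lx,ly,z:np.array([x[0]+cc*lx-s*ly,x[1]+s*lx+cc*ly,z])
    sg=1
    for (l,yc) in((104,sg*(114-52)),(84,-sg*(114-42))):
            dr([L(a/1000,b/1000,.01) for a,b in((-22,yc-l/2),(22,yc-l/2),(22,yc+l/2),(-22,yc+l/2))],(255,0,0))
            dr([L(a/1000,b/1000,.024) for a,b in((-22,yc-l/2),(22,yc-l/2),(22,yc+l/2),(-22,yc+l/2))],(0,0,255))
            for e in(1,-1):
                py=yc+e*(l/2-7)
                for z,col in((.010,(255,0,255)),(.018,(0,160,0))):
                    t=np.linspace(0,2*np.pi,20)
                    dr([L(.005*np.cos(q),py/1000+.005*np.sin(q),z) for q in t],col)
    cv2.imwrite(f"pics/fit_{n}.png",im[:600,:608])
E
python3 show.py
```

```text
top [0.5445 0.2374 1.0553] 60.461613963892184 0.0009086678917183972 0.0008369386656789824
scene [0.5466 0.234  1.0538] 60.37759302312438 0.0006236779393469322 0.00043223719595239486
```

View pics/fit_top.png

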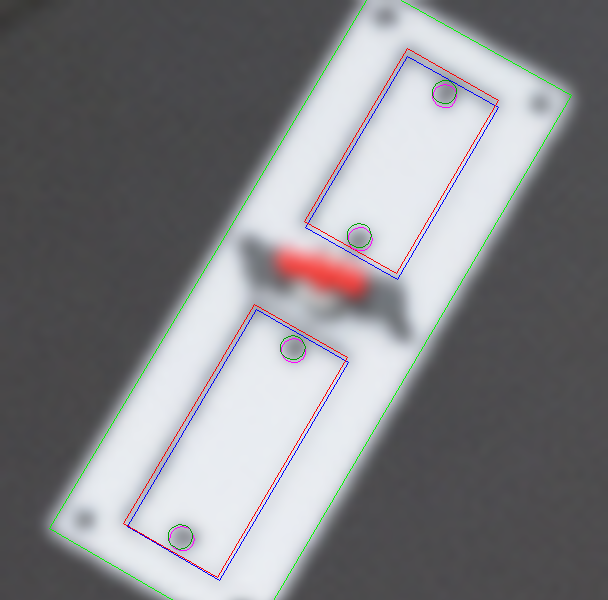

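View pics/fit_scene.png

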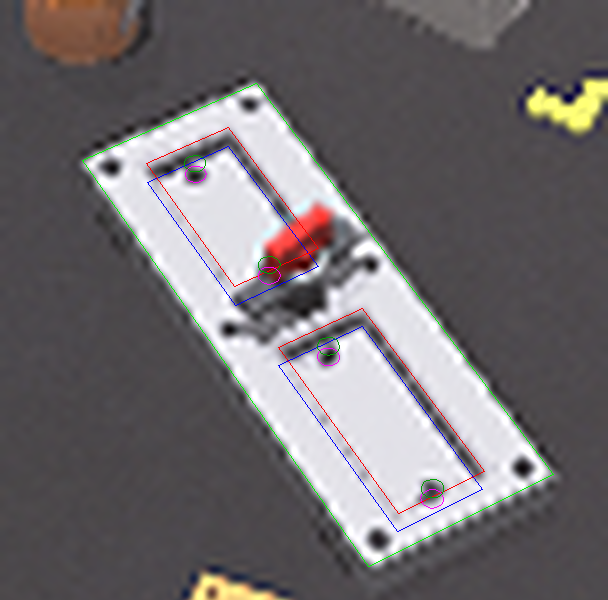

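```bash
python3 - <<'E'
from fit import *
import pickle
np.set_printoptions(precision=2,suppress=True,linewidth=150)
C=pickle.load(open("c0.pkl","rb"))
for n,x in(("top",[0.5445,0.2374,1.0553]),("scene",[0.5466,0.234,1.0538])):
    c=C[n];cc,s=np.cos(x[2]),np.sin(x[2])
    g=cv2.cvtColor(c["img"],cv2.COLOR_RGB2GRAY).astype(float)
    for nm,ly in(("long outer",.107),("long inner",.017),("short inner",-.037),("short outer",-.107)):
        P=np.array([x[0]-s*ly,x[1]+cc*ly,.010]);P2=P+[0,0,.008]
        uv=proj(c,[P,P2]);u,v=uv.mean(0).round().astype(int)
        p=g[v-4:v+5,u-4:u+5]
        wgt=np.clip(215-p,0,None)[1:-1,1:-1]
        yy,xx=np.mgrid[v-3:v+4,u-3:u+4]
        print(n,nm,"floor",uv[0],"top",uv[1],"sum",wgt.sum(),"cent",(wgt*xx).sum()/wgt.sum(),(wgt*yy).sum()/wgt.sum());print(p.astype(int))
E
```

```text
top long outer floor [276.29 277.93] top [276.11 277.68] sum 408.0 cent 276.44117647058823 277.8235294117647
[[223 232 235 236 235 235 236 236 236]
 [230 234 234 232 229 230 233 236 236]
 [229 233 230 217 204 208 222 232 236]
 [224 229 223 196 166 168 196 224 234]
 [221 222 217 188 159 158 187 222 233]
 [227 224 216 199 183 190 210 227 234]
 [233 230 224 216 207 213 224 231 234]
 [235 234 232 227 221 220 224 228 230]
 [231 235 234 233 230 227 225 224 224]]
top long inner floor [290.27 254.39] top [290.15 254.02] sum 909.0 cent 290.85368536853684 252.90979097909792
[[180 185 184 186 192 191 181 165 154]
 [209 209 199 188 182 183 180 178 178]
 [226 223 214 196 178 170 174 184 193]
 [232 229 218 191 163 156 171 182 185]
 [234 232 222 185 149 149 181 194 187]
 [234 233 226 200 170 174 203 217 212]
 [234 234 231 223 210 213 225 229 228]
 [235 235 235 233 230 231 233 234 232]
 [235 236 235 235 235 235 235 234 231]]
top short inner floor [298.54 240.46] top [298.47 240.03] sum 568.0 cent 297.9806338028169 241.20598591549296
[[223 231 233 233 234 234 233 234 234]
 [228 232 233 232 232 234 23
[... 1900 characters left out ...]

 [227 228 235 224  64  69  58  52  54]
 [228 230 243 137  52  54  52  50  52]
 [231 237 252 106  66  54  67 120 245]
 [239 212 142 103 112  58  56 108 112]
 [172 124 103 111 118 112  97  60  56]
 [ 78  97 108 112 121  79  52  43  47]]
scene short outer floor [298.   242.33] top [297.95 240.98] sum 2479.0 cent 297.7027027027027 240.73578055667608
[[233 232 234 230 225 152 148  97  75]
 [221 228 226 155 148  80  71  69 130]
 [219 162 104  79  75  71 125 235 243]
 [102  80  63  78 185 244 238 236 236]
 [ 54  69 220 108  76 132 236 231 228]
 [204 232 248 114  56 151 232 229 226]
 [227 233 234 229 228 229 230 226 226]
 [218 229 229 229 231 229 227 226 227]
 [226 202 229 229 228 228 226 227 226]]
```

```bash
cat > show2.py <<'E'
from fit import *
import pickle,sys
np.set_printoptions(precision=4,suppress=True)
C=pickle.load(open(sys.argv[1],"rb"))
tag=sys.argv[2]
import ast
T=ast.literal_eval(sys.argv[3])
for n in C:
    c=C[n]
    for nm,x0,l,z in T:
        x,e,m=refine(c,x0,.040,l,z,1,half=3,ends=(0,1,3) )
        cc,s=np.cos(x[2]),np.sin(x[2])
        print(n,nm,x,np.degrees(x[2]),e,m)
        S=12
        ctr=proj(c,[*x[:2],z])[0]
        a,b=(ctr-24).astype(int)
        im=cv2.resize(c["img"][b:b+48,a:a+48,::-1],None,fx=S,fy=S,interpolation=cv2.INTER_LANCZOS4)
        uv=((proj(c,rectpts(*x,.04,l,z))-[a,b]+.5)*S-.5).astype(np.int32); cv2.polylines(im,[uv],True,(0,255,0),1)
        L=lambda lx,ly:[x[0]+cc*lx-s*ly,x[1]+s*lx+cc*ly,z]
        N=[L(-.008,l/2),L(-.008,l/2-.014),L(.008,l/2-.014),L(.008,l/2)]
        uv=((proj(c,N)-[a,b]+.5)*S-.5).astype(np.int32); cv2.polylines(im,[uv],False,(255,0,255),1)
        cv2.imwrite(f"pics/{tag}_{n}_{nm}.png",im)
    
ims=[[cv2.resize(cv2.imread(f"pics/{tag}_{n}_{t[0]}.png"),(300,300)) for t in T] for n in C]
cv2.imwrite(f"pics/{tag}.png",np.vstack([np.hstack(r) for r in ims]))
E
python3 show2.py c0.pkl i0 '[("long",[.44,.073,.95],.1,.03),("short",[.485,.42,0.05],.08,.03)]'
```

```text
top long [0.4361 0.0715 0.9016] 51.65887497181398 0.000801023018397531 0.0008019153493537221
top short [0.4857 0.4186 0.1498] 8.583651093360983 0.000816153531568726 0.000832486912780857
scene long [0.4373 0.0684 0.8925] 51.13638761907251 0.0003315169533719985 0.00016361106688848802
scene short [0.4873 0.4174 0.1561] 8.941229041413653 0.0004328309171651049 0.00025408388422118314
```

View pics/i0.png

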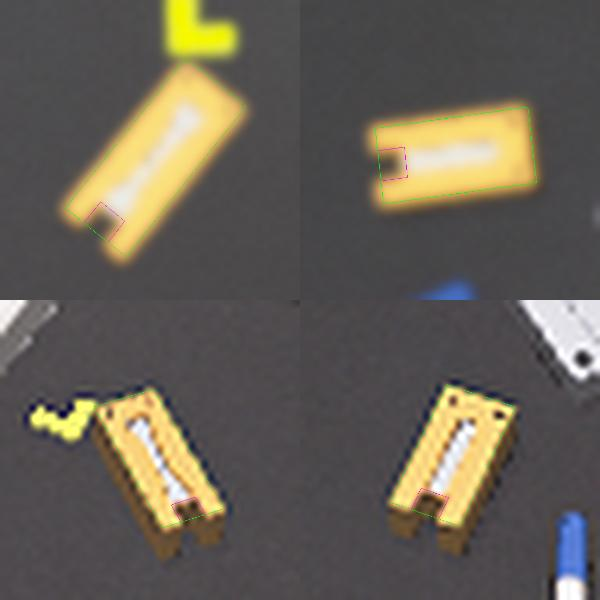

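```bash
sed -i 's/ends=(0,1,3) )/ends=(0,1,2,3))/' show2.py
python3 show2.py c0.pkl i0 '[("long",[.437,.070,.9],.1,.03),("short",[.487,.417,0.15],.08,.03)]'
```

```text
top long [0.4353 0.0722 0.8969] 51.391293761335966 0.0008554243801839999 0.0008434648399152546
top short [0.4856 0.4196 0.1507] 8.634138288648845 0.0008319349592695838 0.0008484891602780992
scene long [0.4369 0.0688 0.8917] 51.08939525574653 0.00046900274623354376 0.0002921052248567504
scene short [0.4872 0.4179 0.1547] 8.866008528215513 0.0005489003499756083 0.0004352334657061907
```

View pics/i0.png

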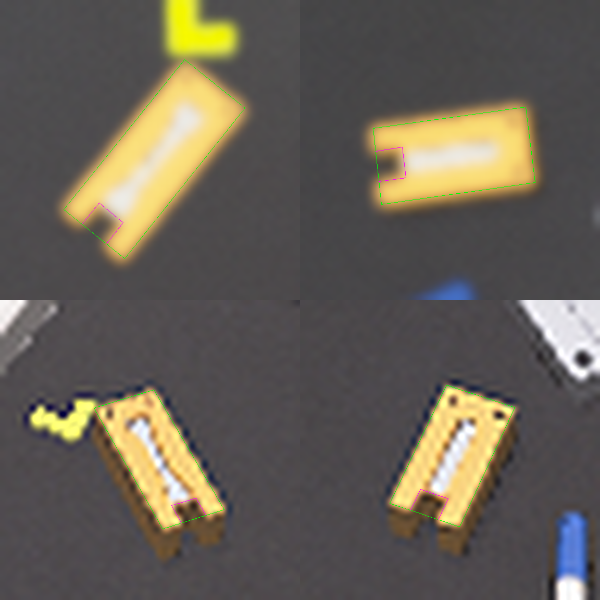

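```bash
cat > plan.py <<'E'
from h import *
import sys
# usage: x y z yawdeg grip [step mm]
def main():
    a=[float(v) for v in sys.argv[1:]]
    tgt=np.array(a[:3]);yaw=a[3];g=a[4];st=(a[5] if len(a)>5 else 38)
    o=robot.get_obs();p=np.array(o["position"]);Rm=R.from_quat(o["tool_rot"]).as_matrix()
    X=Rm[:,0];y0=np.degrees(np.arctan2(X[1],X[0]))
    print("t",round(o["time"],2),"p",p.round(4),"yaw",round(y0,2),"tilt",np.degrees(np.arccos(-Rm[2,2])).round(2),"w",round(o["grip_width"],4),"F",np.array(o["ft_force"]).round(1),"q6",round(o["q"][5],2))
    dy=(yaw-y0+180)%360-180
    if len(a)>6: dy=yaw-y0 if a[6]==0 else dy+360*a[6]
    n=max(int(np.ceil(np.linalg.norm(tgt-p)*1000/st)),int(np.ceil(abs(dy)/5)),1)
    c=y0;q=p.copy();rows=[]
    for k in range(n):
        d=(tgt-q)/(n-k);r=np.radians(c);s=np.array([np.cos(r)*d[0]+np.sin(r)*d[1],np.sin(r)*d[0]-np.cos(r)*d[1],-d[2]])/.04
        tz=-(yaw_rem:=(y0+dy-c))/(n-k)/5
        s=s.round(2);tz=round(tz,2)
        rows.append(f"0 0 {tz:g} {s[0]:g} {s[1]:g} {s[2]:g} {g:g}")
        q=q+np.array([np.cos(r)*s[0]+np.sin(r)*s[1],np.sin(r)*s[0]-np.cos(r)*s[1],-s[2]])*.04
        c-=tz*5
    for i in range(0,len(rows),5):print("; ".join(rows[i:i+5]))
main()
E
python3 plan.py .436 .0705 .13 141.2 -1
```

```text
t 1.1 p [ 0.2265 -0.5825  0.2225] yaw 21.24 tilt 0.0 w 0.0871 F [ 0.9 -0.3  0.7] q6 -0.18
0 0 -1 0.45 -0.55 0.1 -1; 0 0 -1 0.5 -0.51 0.1 -1; 0 0 -1 0.54 -0.47 0.1 -1; 0 0 -1 0.58 -0.42 0.1 -1; 0 0 -1 0.61 -0.37 0.1 -1
0 0 -1 0.64 -0.31 0.1 -1; 0 0 -1 0.67 -0.26 0.1 -1; 0 0 -1 0.69 -0.2 0.09 -1; 0 0 -1 0.7 -0.14 0.1 -1; 0 0 -1 0.71 -0.07 0.09 -1
0 0 -1 0.71 -0.01 0.1 -1; 0 0 -1 0.71 0.05 0.09 -1; 0 0 -1 0.71 0.11 0.1 -1; 0 0 -1 0.69 0.17 0.09 -1; 0 0 -1 0.68 0.23 0.1 -1
0 0 -1 0.65 0.29 0.09 -1; 0 0 -1 0.62 0.35 0.1 -1; 0 0 -1 0.59 0.4 0.09 -1; 0 0 -1 0.56 0.45 0.1 -1; 0 0 -1 0.51 0.5 0.09 -1
0 0 -1 0.47 0.54 0.1 -1; 0 0 -1 0.42 0.58 0.09 -1; 0 0 -1 0.37 0.61 0.1 -1; 0 0 -0.99 0.31 0.64 0.09 -1
```

```bash
python3 -m crank '0 0 -1 0.45 -0.55 0 -1; 0 0 -1 0.5 -0.5 0 -1; 0 0 -1 0.55 -0.45 0 -1; 0 0 -1 0.6 -0.4 0 -1; 0 0 -1 0.6 -0.35 0 -1' 30; python3 plan.py .436 .0705 .13 141.2 -1
```

```text
time: 1.72
position: [0.2724, -0.4473, 0.2224]
tool_rot: [0.917, 0.398, -0.0, 0.002]
ft_force: [-1.0, 0.7, -0.1]
grip_width: 0.0867
t 1.73 p [ 0.2724 -0.4473  0.2224] yaw 46.87 tilt 0.18 w 0.0867 F [-1.   0.7 -0.1] q6 -0.48
0 0 -0.99 0.64 -0.31 0.12 -1; 0 0 -0.99 0.67 -0.25 0.12 -1; 0 0 -0.99 0.69 -0.19 0.12 -1; 0 0 -0.99 0.7 -0.13 0.12 -1; 0 0 -0.99 0.71 -0.07 0.12 -1
0 0 -0.99 0.71 -0.01 0.12 -1; 0 0 -0.99 0.71 0.05 0.12 -1; 0 0 -0.99 0.71 0.11 0.12 -1; 0 0 -1 0.69 0.17 0.12 -1; 0 0 -0.99 0.68 0.23 0.12 -1
0 0 -1 0.65 0.29 0.12 -1; 0 0 -0.99 0.63 0.35 0.12 -1; 0 0 -1 0.59 0.4 0.12 -1; 0 0 -0.99 0.56 0.45 0.13 -1; 0 0 -1 0.52 0.5 0.12 -1
0 0 -0.99 0.47 0.54 0.13 -1; 0 0 -1 0.42 0.57 0.12 -1; 0 0 -0.99 0.37 0.61 0.13 -1; 0 0 -1 0.32 0.64 0.12 -1
```

Tracking is good; continue.

```bash
python3 -m crank '0 0 -1 0.64 -0.31 0.1 -1; 0 0 -1 0.67 -0.25 0.1 -1; 0 0 -1 0.69 -0.19 0.1 -1; 0 0 -1 0.7 -0.13 0.1 -1; 0 0 -1 0.71 -0.07 0.1 -1'
python3 -m crank '0 0 -1 0.71 0 0.12 -1; 0 0 -1 0.71 0.05 0.12 -1; 0 0 -1 0.71 0.11 0.12 -1; 0 0 -1 0.69 0.17 0.12 -1; 0 0 -1 0.68 0.23 0.12 -1'; python3 plan.py .436 .0705 .13 141.2 -1
```

```text
time: 2.35
position: [0.3164, -0.3077, 0.2027]
tool_rot: [0.805, 0.593, -0.001, 0.004]
ft_force: [0.6, -0.7, 0.6]
grip_width: 0.0868
time: 2.98
position: [0.3582, -0.1675, 0.1784]
tool_rot: [0.653, 0.757, -0.002, 0.006]
ft_force: [0.4, -0.8, -0.5]
grip_width: 0.0866
t 2.98 p [ 0.3582 -0.1675  0.1784] yaw 98.47 tilt 0.71 w 0.0866 F [ 0.4 -0.8 -0.5] q6 -0.86
0 0 -0.95 0.62 0.31 0.13 -1; 0 0 -0.95 0.59 0.36 0.14 -1; 0 0 -0.95 0.56 0.41 0.13 -1; 0 0 -0.95 0.53 0.46 0.14 -1; 0 0 -0.95 0.49 0.5 0.13 -1
0 0 -0.95 0.44 0.53 0.14 -1; 0 0 -0.95 0.4 0.57 0.13 -1; 0 0 -0.95 0.35 0.6 0.14 -1; 0 0 -0.95 0.3 0.63 0.13 -1
```

```bash
python3 -m crank '0 0 -0.95 0.62 0.31 0.13 -1; 0 0 -0.95 0.59 0.36 0.14 -1; 0 0 -0.95 0.56 0.41 0.13 -1; 0 0 -0.95 0.53 0.46 0.14 -1; 0 0 -0.95 0.49 0.5 0.13 -1'
python3 - <<'E'
s=open('plan.py').read()
s=s.replace('    dy=(yaw','''    t=(R.from_matrix(Rm).inv()*R.from_euler("z",y0,degrees=True)*R.from_euler("x",180,degrees=True)).as_rotvec(degrees=True)/5
    print("tilt fix",t.round(2))
    dy=(yaw''',1)
open('plan.py','w').write(s)
E
python3 plan.py .436 .0705 .13 141.2 -1
```

```text
time: 3.6
position: [0.4042, -0.0319, 0.151]
tool_rot: [0.477, 0.879, -0.003, 0.008]
ft_force: [-0.8, -1.1, -0.6]
grip_width: 0.087
t 3.6 p [ 0.4042 -0.0319  0.151 ] yaw 122.99 tilt 1.01 w 0.087 F [-0.8 -1.1 -0.6] q6 -0.92
tilt fix [0.03 0.2  0.  ]
0 0 -0.91 0.43 0.52 0.13 -1; 0 0 -0.91 0.39 0.55 0.13 -1; 0 0 -0.91 0.34 0.57 0.13 -1; 0 0 -0.91 0.29 0.6 0.13 -1
```

```bash
python3 -m crank '0 0 -0.9 0.43 0.52 0.13 -1; 0 0 -0.9 0.39 0.55 0.13 -1; 0 0.1 -0.9 0.34 0.57 0.13 -1; 0 0.15 -0.9 0.29 0.6 0.13 -1;0 0 0 0 0 0 -1'
python3 plan.py .436 .0705 .07 141.2 -1; python3 - <<'E'
from h import *
a=snap("scene","g1");b=snap("top","g1t")
cv2.imwrite("pics/g1c.png",np.hstack([cv2.resize(a["img"][180:300,290:440,::-1],None,fx=2.66,fy=2.66),cv2.resize(b["img"][220:340,270:420,::-1],None,fx=2.66,fy=2.66)]))
E
```

```text
time: 4.22
position: [0.4392, 0.0748, 0.1295]
tool_rot: [0.327, 0.945, 0.001, -0.0]
ft_force: [-0.4, -0.0, 0.6]
grip_width: 0.087
t 4.22 p [0.4392 0.0748 0.1295] yaw 141.78 tilt 0.07 w 0.087 F [-0.4 -0.   0.6] q6 -0.99
tilt fix [ 0.01 -0.01 -0.  ]
0 0 0.06 -0 -0.07 0.74 -1; 0 0 0.06 -0 -0.06 0.75 -1
```

View pics/g1c.png

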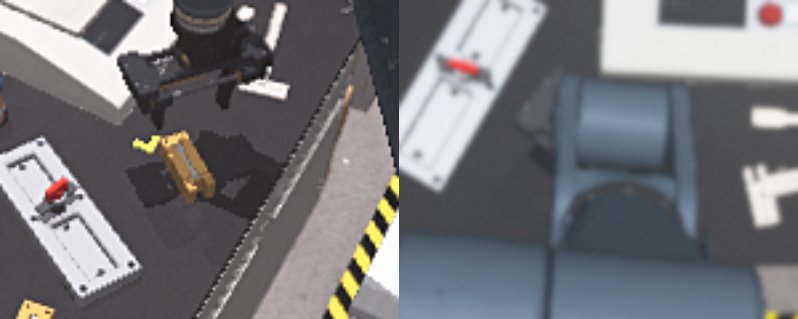

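```bash
python3 -m crank '0 0 0.06 0 -0.07 0.75 -1; 0 0 0.06 0 -0.06 0.75 -1; 0 0 0 0 0 0 -1'
python3 plan.py .436 .0705 .017 141.2 -1
```

```text
time: 4.7
position: [0.436, 0.067, 0.0699]
tool_rot: [0.336, 0.942, 0.0, 0.001]
ft_force: [-0.2, -0.1, 0.1]
grip_width: 0.0872
t 4.7 p [0.436  0.067  0.0699] yaw 140.75 tilt 0.16 w 0.0872 F [-0.2 -0.1  0.1] q6 -0.99
tilt fix [0.02 0.03 0.  ]
0 0 -0.04 0.03 0.03 0.66 -1; 0 0 -0.05 0.03 0.04 0.66 -1
```

```bash
python3 -m crank '0 0 -0.05 0.03 0.04 0.66 -1; 0 0 -0.05 0.03 0.03 0.66 -1; 0 0 0 0 0 0 -1'
python3 plan.py .436 .0705 .017 141.2 -1;  python3 - <<'E'
from h import *
a=snap("scene","g2")
cv2.imwrite("pics/g2c.png",cv2.resize(a["img"][190:280,310:430,::-1],None,fx=6,fy=6))
E
```

```text
time: 5.08
position: [0.4389, 0.0686, 0.0193]
tool_rot: [0.333, 0.943, 0.001, 0.004]
ft_force: [-0.3, -0.9, 0.2]
grip_width: 0.0869
t 5.08 p [0.4389 0.0686 0.0193] yaw 141.04 tilt 0.53 w 0.0869 F [-0.3 -0.9  0.2] q6 -0.99
tilt fix [0.06 0.09 0.  ]
0 0 -0.03 0.09 -0.01 0.06 -1
```

View pics/g2c.png

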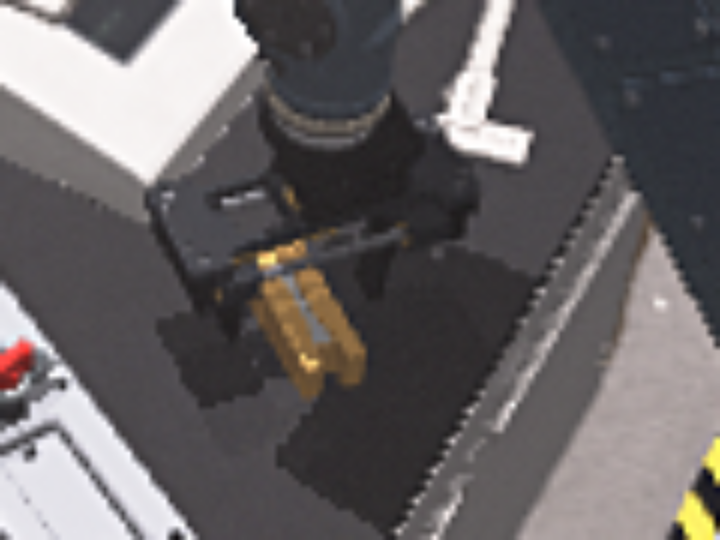

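```bash
python3 -m crank '0.06 0.09 -0.03 0.09 0 0.05 -1; 0 0 0 0 0 0 1; 0 0 0 0 0 0 1; 0 0 0 0 0 0 1; 0 0 0 0 0 0 1' 35
python3 plan.py .436 .0705 .017 141.2 1
```

```text
time: 5.75
position: [0.4387, 0.0706, 0.0216]
tool_rot: [0.332, 0.943, 0.001, 0.004]
ft_force: [0.9, 0.6, 0.1]
grip_width: 0.0551
t 5.75 p [0.4387 0.0706 0.0216] yaw 141.18 tilt 0.43 w 0.0551 F [0.9 0.6 0.1] q6 -0.99
tilt fix [0.04 0.07 0.  ]
0 0 -0 0.05 -0.04 0.11 1
```

```bash
python3 -m crank '0.04 0.07 0 0.05 0 0.12 0.3; 0 0 0 0 0 0 1; 0 0 0 0 0 0 1; 0 0 0 0 0 0 1' 35
python3 plan.py .436 .0705 .017 141.2 1
```

```text
time: 6.25
position: [0.4368, 0.0719, 0.0162]
tool_rot: [0.332, 0.943, -0.0, -0.0]
ft_force: [-0.8, 0.1, 1.9]
grip_width: 0.0395
t 6.25 p [0.4368 0.0719 0.0162] yaw 141.19 tilt 0.04 w 0.0395 F [-0.8  0.1  1.9] q6 -0.98
tilt fix [-0.   -0.01  0.  ]
0 0 -0 -0.01 -0.04 -0.02 1
```

```bash
python3 -m crank '0 0 0 0 0 -0.5 1; 0 0 0 0 0 -0.8 1; 0 0 0 0 0 -0.8 1' 
python3 plan.py .4916 .2663 .09 150.4 1
```

```text
time: 6.62
position: [0.4343, 0.072, 0.0994]
tool_rot: [0.332, 0.943, -0.001, -0.005]
ft_force: [-0.5, -0.8, -2.4]
grip_width: 0.0396
t 6.62 p [0.4343 0.072  0.0994] yaw 141.16 tilt 0.55 w 0.0396 F [-0.5 -0.8 -2.4] q6 -0.98
tilt fix [-0.06 -0.09  0.  ]
0 0 -0.31 0.32 0.78 0.04 1; 0 0 -0.31 0.3 0.79 0.04 1; 0 0 -0.31 0.28 0.8 0.04 1; 0 0 -0.31 0.26 0.8 0.04 1; 0 0 -0.3 0.23 0.81 0.04 1
0 0 -0.31 0.22 0.82 0.04 1
```

```bash
python3 -m crank '-0.06 -0.09 -0.31 0.32 0.78 0 1; 0 0 -0.31 0.3 0.79 0 1; 0 0 -0.31 0.28 0.8 0 1; 0 0 -0.31 0.26 0.8 0 1; 0 0 -0.3 0.23 0.8 0 1'
python3 plan.py .4916 .2663 .09 150.4 1
```

```text
time: 7.25
position: [0.4822, 0.2358, 0.1006]
tool_rot: [0.269, 0.963, -0.0, 0.0]
ft_force: [-0.0, -0.9, -1.8]
grip_width: 0.0394
t 7.25 p [0.4822 0.2358 0.1006] yaw 148.82 tilt 0.05 w 0.0394 F [-0.  -0.9 -1.8] q6 -0.78
tilt fix [-0.01  0.01 -0.  ]
0 0 -0.32 0.19 0.78 0.26 1
```

```bash
python3 -m crank '0 0 -0.3 0.19 0.75 0.2 1; 0 0 0 0 0 0.4 1; 0 0 0 0 0 0.1 1'
python3 plan.py .4916 .2663 .06 150.4 1
python3 - <<'E'
from h import *
import pickle
a=snap("scene","g3");b=snap("top","g3t")
pickle.dump({"scene":a,"top":b},open("c1.pkl","wb"))
cv2.imwrite("pics/g3c.png",np.hstack([cv2.resize(a["img"][210:310,270:370,::-1],None,fx=4,fy=4),cv2.resize(b["img"][210:310,240:340,::-1],None,fx=4,fy=4)]))
E
```

```text
time: 7.62
position: [0.4901, 0.2678, 0.0703]
tool_rot: [0.254, 0.967, -0.001, -0.001]
ft_force: [-0.5, -0.1, -3.2]
grip_width: 0.0397
t 7.62 p [0.4901 0.2678 0.0703] yaw 150.56 tilt 0.12 w 0.0397 F [-0.5 -0.1 -3.2] q6 -0.76
tilt fix [-0.02 -0.01  0.  ]
0 0 0.03 -0.05 -0.01 0.26 1
```

View pics/g3c.png

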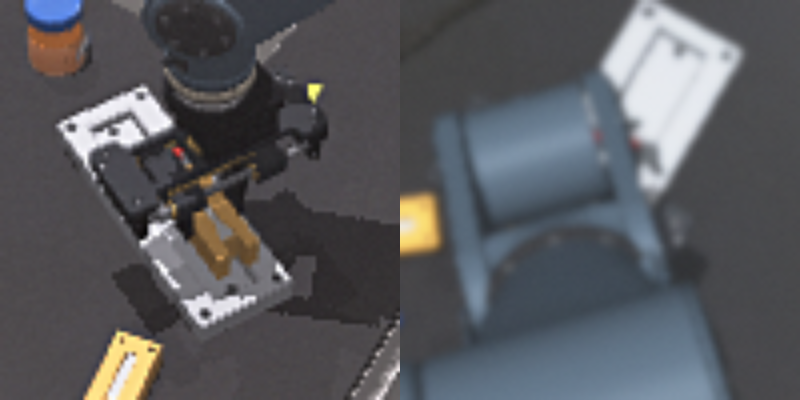

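```bash
python3 - <<'E'
from fit import *
import pickle
c=pickle.load(open("c1.pkl","rb"))["scene"]
im=cv2.resize(c["img"][230:310,280:360,::-1],None,fx=7.5,fy=7.5,interpolation=cv2.INTER_CUBIC)
def dr(P,col):
    uv=((proj(c,P)-[280,230]+.5)*7.5-.5).astype(np.int32); cv2.polylines(im,[uv],True,col,1)
x=[.4901,.2678,np.radians(60.5)]
for z in(.054,.084):dr(rectpts(*x,.04,.1,z),(0,255,0))
for z in(.054,.084):
    P=rectpts(*x,.016,.1,z);dr(P[2:],(255,0,255))
dr(rectpts(.5466,.234,1.0538,.094,.262,.024),(255,255,0))
cv2.imwrite("pics/g3d.png",im)
E
```

```text
(no output)
```

View pics/g3d.png

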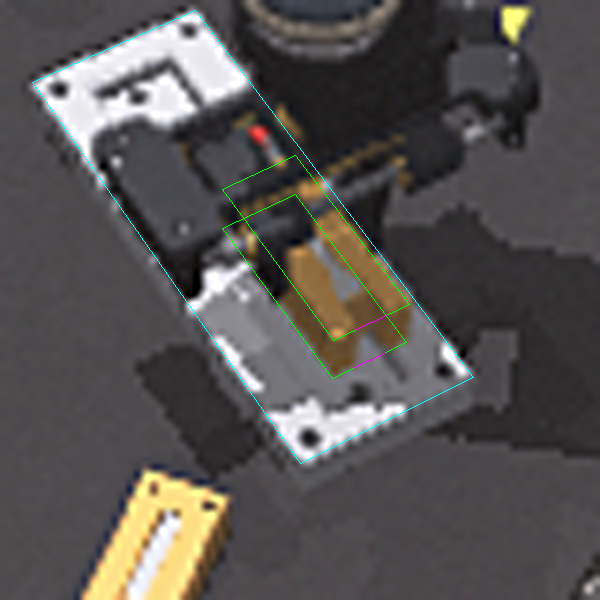

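```bash
python3 plan.py .4922 .2652 .048 150.4 1; python3 -m crank '-0.02 0 0.03 -0.07 -0.03 0.3 1;0 0 0 0 0 0.25 1;0 0 0 0 0 0 1' 
python3 plan.py .4922 .2652 .045 150.4 1
```

```text
t 7.72 p [0.4909 0.2677 0.071 ] yaw 150.51 tilt 0.05 w 0.0398 F [-0.4  0.2 -2.6] q6 -0.76
tilt fix [-0.01  0.01 -0.  ]
0 0 0.02 -0.06 -0.04 0.58 1
time: 8.1
position: [0.493, 0.2632, 0.048]
tool_rot: [0.257, 0.966, 0.0, 0.0]
ft_force: [-0.1, -0.5, -2.5]
grip_width: 0.0399
t 8.1 p [0.493  0.2632 0.048 ] yaw 150.18 tilt 0.05 w 0.0399 F [-0.1 -0.5 -2.5] q6 -0.76
tilt fix [0.01 0.   0.  ]
0 0 -0.04 0.04 0.03 0.07 1
```

```bash
python3 -m crank '0 0 -0.04 0.04 0.03 0.1 1;0 0 0 0 0 0.1 1;0 0 0 0 0 0.1 1' 
python3 plan.py .4922 .2652 .027 150.4 1
```

```text
time: 8.48
position: [0.4928, 0.2652, 0.0358]
tool_rot: [0.256, 0.967, 0.001, 0.001]
ft_force: [-1.0, 0.4, -2.6]
grip_width: 0.0394
t 8.47 p [0.4928 0.2652 0.0358] yaw 150.38 tilt 0.13 w 0.0394 F [-1.   0.4 -2.6] q6 -0.76
tilt fix [0.02 0.02 0.  ]
0 0 -0 0.01 -0.01 0.22 1
```

```bash
python3 -m crank '0 0 0 0 0 0.08 1;0 0 0 0 0 0.08 1' 
python3 plan.py .4922 .2652 .027 150.4 1
```

```text
time: 8.72
position: [0.4928, 0.2654, 0.029]
tool_rot: [0.255, 0.967, 0.001, 0.001]
ft_force: [0.2, -0.5, -2.6]
grip_width: 0.0394
t 8.72 p [0.4928 0.2654 0.029 ] yaw 150.4 tilt 0.15 w 0.0394 F [ 0.2 -0.5 -2.6] q6 -0.76
tilt fix [0.02 0.02 0.  ]
0 0 -0 0.01 -0.01 0.05 1
```

```bash
python3 -m crank '0 0 0 0 0 0.05 1;0 0 0 0 0 0.04 1' 
python3 plan.py .4922 .2652 .027 150.4 1
```

```text
time: 8.98
position: [0.4928, 0.2654, 0.0262]
tool_rot: [0.255, 0.967, 0.001, 0.001]
ft_force: [-3.1, -1.1, 17.1]
grip_width: 0.0398
t 8.97 p [0.4928 0.2654 0.0262] yaw 150.41 tilt 0.13 w 0.0398 F [-3.1 -1.1 17.1] q6 -0.76
tilt fix [0.02 0.02 0.  ]
0 0 0 0.01 -0.01 -0.02 1
```

```bash
python3 -m crank '0 0 0 0 0 0 0.3;0 0 0 0 0 0 0;0 0 0 0 0 0 -1;0 0 0 0 0 0 -1' 
python3 -m crank '0 0 0 0 0 -0.8 -1;0 0 0 0 0 -1 -1;0 0 0 0 0 -1 -1' 
python3 plan.py .4864 .4187 .12 98.75 -1
python3 - <<'E'
from h import *
import pickle
a=snap("scene","g4")
pickle.dump({"scene":a},open("c2.pkl","wb"))
cv2.imwrite("pics/g4c.png",cv2.resize(a["img"][220:300,280:360,::-1],None,fx=7,fy=7))
E
```

```text
time: 9.48
position: [0.494, 0.2658, 0.0271]
tool_rot: [0.255, 0.967, 0.001, 0.002]
ft_force: [-0.1, -0.4, 0.2]
grip_width: 0.0561
time: 9.85
position: [0.4912, 0.2647, 0.1382]
tool_rot: [0.256, 0.967, -0.001, -0.002]
ft_force: [0.7, -0.0, -0.4]
grip_width: 0.0838
t 9.85 p [0.4912 0.2647 0.1382] yaw 150.39 tilt 0.2 w 0.0838 F [ 0.7 -0.  -0.4] q6 -0.76
tilt fix [-0.03 -0.03  0.  ]
0 0 0.94 0.18 0.3 0.04 -1; 0 0 0.94 0.21 0.28 0.04 -1; 0 0 0.94 0.23 0.27 0.04 -1; 0 0 0.94 0.25 0.24 0.04 -1; 0 0 0.94 0.27 0.22 0.04 -1
0 0 0.94 0.29 0.2 0.04 -1; 0 0 0.94 0.3 0.18 0.04 -1; 0 0 0.94 0.31 0.15 0.04 -1; 0 0 0.94 0.33 0.13 0.05 -1; 0 0 0.93 0.34 0.1 0.04 -1
0 0 0.94 0.34 0.07 0.05 -1
```

View pics/g4c.png

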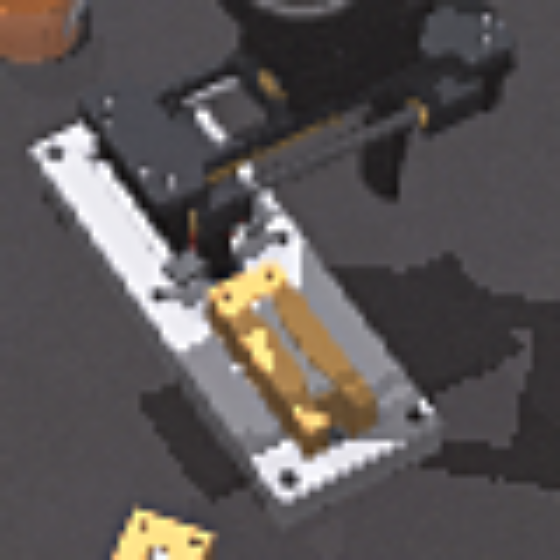

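```bash
python3 -m crank '0 0 0.95 0.18 0.3 0.04 -1; 0 0 0.95 0.21 0.28 0.04 -1; 0 0 0.95 0.23 0.27 0.04 -1; 0 0 0.95 0.25 0.24 0.04 -1; 0 0 0.95 0.27 0.22 0.04 -1' >/dev/null
python3 -m crank '0 0 0.95 0.29 0.2 0.04 -1; 0 0 0.95 0.3 0.18 0.04 -1; 0 0 0.95 0.31 0.15 0.04 -1; 0 0 0.9 0.33 0.13 0.05 -1; 0 0 0.9 0.34 0.1 0.04 -1'
python3 plan.py .4864 .4187 .09 98.75 -1
```

```text
time: 11.15
position: [0.493, 0.4095, 0.1279]
tool_rot: [0.631, 0.776, 0.004, 0.003]
ft_force: [0.0, 0.0, -0.1]
grip_width: 0.087
t 11.15 p [0.493  0.4095 0.1279] yaw 101.72 tilt 0.62 w 0.087 F [ 0.   0.  -0.1] q6 0.32
tilt fix [ 0.12 -0.01 -0.  ]
0 0 0.3 0.13 -0.06 0.47 -1; 0 0 0.29 0.13 -0.06 0.48 -1
```

```bash
python3 -m crank '0.1 0 0.3 0.13 -0.05 0.47 -1; 0 0 0.3 0.1 -0.05 0.48 -1; 0 0 0 0 0 0.4 -1'
python3 plan.py .487 .418 .05 98.8 -1
```

```text
time: 11.52
position: [0.487, 0.4184, 0.0708]
tool_rot: [0.651, 0.759, 0.001, 0.0]
ft_force: [1.3, -0.4, -1.0]
grip_width: 0.0869
t 11.53 p [0.487  0.4184 0.0708] yaw 98.78 tilt 0.12 w 0.0869 F [ 1.3 -0.4 -1. ] q6 0.38
tilt fix [ 0.02 -0.01 -0.  ]
0 0 -0 -0.01 -0 0.52 -1
```

```bash
python3 - <<'E'
from h import *
a=snap("scene","g5")
cv2.imwrite("pics/g5c.png",cv2.resize(a["img"][260:350,255:345,::-1],None,fx=6,fy=6))
E
```

```text
(no output)
```

View pics/g5c.png

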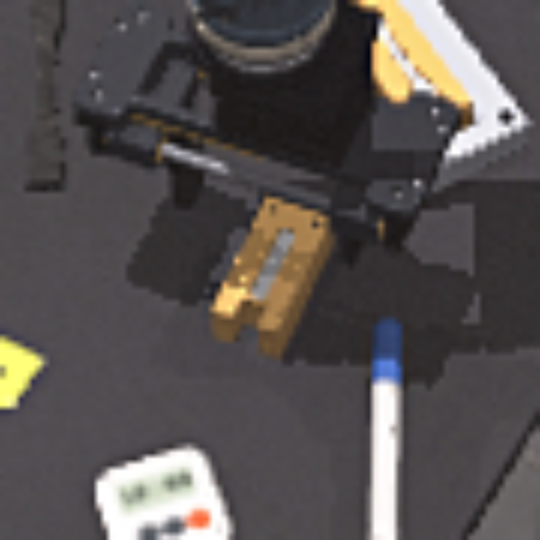

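```bash
python3 -m crank '0 0 0 0 0 0.6 -1; 0 0 0 0 0 0.6 0.1; 0 0 0 0 0 0.1 0.1;0 0 0 0 0 0 0.1' 35
python3 plan.py .487 .418 .017 98.8 1
```

```text
time: 12.08
position: [0.4856, 0.4152, 0.0132]
tool_rot: [0.651, 0.759, -0.003, -0.001]
ft_force: [-0.1, 0.9, -0.2]
grip_width: 0.0649
t 12.07 p [0.4856 0.4152 0.0132] yaw 98.81 tilt 0.31 w 0.0649 F [-0.1  0.9 -0.2] q6 0.38
tilt fix [-0.06  0.03 -0.  ]
0 0 0 0.06 0.05 -0.09 1
```

```bash
python3 -m crank '-0.05 0.02 0 0.06 0.04 -0.08 0.3; 0 0 0 0 0 0 1; 0 0 0 0 0 0 1; 0 0 0 0 0 0 1' 35
python3 plan.py .487 .418 .017 98.8 1
```

```text
time: 12.58
position: [0.4878, 0.4185, 0.0189]
tool_rot: [0.651, 0.759, 0.001, 0.001]
ft_force: [0.1, 1.5, -3.6]
grip_width: 0.0394
t 12.57 p [0.4878 0.4185 0.0189] yaw 98.83 tilt 0.16 w 0.0394 F [ 0.1  1.5 -3.6] q6 0.38
tilt fix [ 0.03 -0.01 -0.  ]
0 0 0.01 -0.01 -0.02 0.05 1
```

```bash
python3 -m crank '0 0 0 0 0 -0.5 1; 0 0 0 0 0 -1 1; 0 0 0 0 0 -1 1'
python3 plan.py .609 .199 .115 150.4 1
```

```text
time: 12.95
position: [0.4848, 0.4167, 0.1191]
tool_rot: [0.651, 0.759, -0.003, -0.001]
ft_force: [0.3, 0.4, -3.5]
grip_width: 0.0396
t 12.95 p [0.4848 0.4167 0.1191] yaw 98.83 tilt 0.41 w 0.0396 F [ 0.3  0.4 -3.5] q6 0.38
tilt fix [-0.07  0.03 -0.  ]
0 0 -0.94 -0.53 0.2 0.01 1; 0 0 -0.94 -0.55 0.16 0.01 1; 0 0 -0.94 -0.56 0.11 0.01 1; 0 0 -0.94 -0.57 0.07 0.01 1; 0 0 -0.94 -0.57 0.02 0.01 1
0 0 -0.94 -0.57 -0.03 0.01 1; 0 0 -0.93 -0.56 -0.07 0.01 1; 0 0 -0.94 -0.56 -0.12 0.01 1; 0 0 -0.93 -0.54 -0.16 0.01 1; 0 0 -0.94 -0.53 -0.21 0.01 1
0 0 -0.93 -0.52 -0.24 0 1
```

```bash
python3 -m crank '-0.07 0.03 -0.94 -0.53 0.2 0 1; 0 0 -0.94 -0.55 0.16 0 1; 0 0 -0.94 -0.56 0.11 0 1; 0 0 -0.94 -0.57 0.07 0 1; 0 0 -0.94 -0.57 0.02 0 1'
python3 -m crank '0 0 -0.94 -0.57 -0.03 0 1; 0 0 -0.94 -0.56 -0.07 0 1; 0 0 -0.94 -0.56 -0.12 0 1; 0 0 -0.94 -0.54 -0.16 0 1; 0 0 -0.94 -0.53 -0.2 0 1'
python3 plan.py .609 .199 .085 150.4 1
```

```text
time: 13.58
position: [0.5453, 0.319, 0.131]
tool_rot: [0.474, 0.88, 0.007, 0.004]
ft_force: [0.5, 0.2, -3.0]
grip_width: 0.0397
time: 14.2
position: [0.6056, 0.2186, 0.1375]
tool_rot: [0.278, 0.96, 0.007, 0.007]
ft_force: [-0.6, 0.8, -2.7]
grip_width: 0.0394
t 14.2 p [0.6056 0.2186 0.1375] yaw 147.67 tilt 1.12 w 0.0394 F [-0.6  0.8 -2.7] q6 -0.84
tilt fix [0.19 0.12 0.  ]
0 0 -0.27 -0.17 -0.18 0.66 1; 0 0 -0.28 -0.16 -0.19 0.65 1
```

```bash
python3 -m crank '0.19 0.12 -0.3 -0.17 -0.2 0.5 1; 0 0 -0.25 -0.16 -0.19 0.5 1; 0 0 0 0 0 0.2 1'
python3 plan.py .609 .199 .06 150.4 1
```

```text
time: 14.58
position: [0.6121, 0.1963, 0.0933]
tool_rot: [0.256, 0.967, 0.001, 0.003]
ft_force: [-0.4, 0.1, -3.2]
grip_width: 0.0398
t 14.57 p [0.6121 0.1963 0.0933] yaw 150.36 tilt 0.37 w 0.0398 F [-0.4  0.1 -3.2] q6 -0.92
tilt fix [0.04 0.06 0.  ]
0 0 -0.01 0.1 0.02 0.83 1
```

```bash
python3 -m crank '0.04 0.05 0 0.1 0.02 0.5 1; 0 0 0 0 0 0.3 1; 0 0 0 0 0 0 1'
python3 plan.py .609 .199 .046 150.4 1
python3 - <<'E'
from h import *
a=snap("scene","g6")
cv2.imwrite("pics/g6c.png",cv2.resize(a["img"][205:295,265:355,::-1],None,fx=6,fy=6))
E
```

```text
time: 14.95
position: [0.6085, 0.2005, 0.0602]
tool_rot: [0.256, 0.967, 0.0, 0.0]
ft_force: [-0.3, 0.7, -3.3]
grip_width: 0.0398
t 14.95 p [0.6085 0.2005 0.0602] yaw 150.39 tilt 0.04 w 0.0398 F [-0.3  0.7 -3.3] q6 -0.91
tilt fix [0.01 0.01 0.  ]
0 0 -0 -0.03 -0.03 0.35 1
```

View pics/g6c.png

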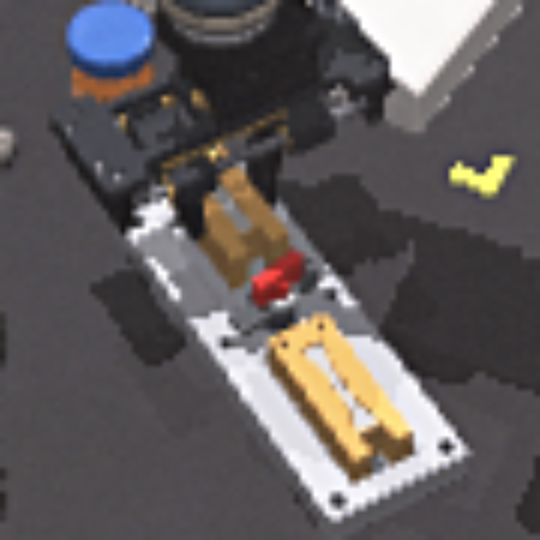

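```bash
python3 -m crank '0 0 0 -0.03 -0.03 0.2 1; 0 0 0 0 0 0.1 1; 0 0 0 0 0 0.1 1'
python3 plan.py .609 .199 .037 150.4 1
```

```text
time: 15.38
position: [0.6105, 0.1994, 0.0451]
tool_rot: [0.255, 0.967, 0.001, 0.002]
ft_force: [0.1, 0.1, -3.1]
grip_width: 0.0394
t 15.38 p [0.6105 0.1994 0.0451] yaw 150.41 tilt 0.27 w 0.0394 F [ 0.1  0.1 -3.1] q6 -0.91
tilt fix [0.03 0.04 0.  ]
0 0 0 0.03 -0.03 0.2 1
```

```bash
python3 -m crank '0.03 0.03 0 0.03 -0.02 0.1 1; 0 0 0 0 0 0.08 1; 0 0 0 0 0 0.06 1'
python3 plan.py .609 .199 .029 150.4 1
```

```text
time: 15.75
position: [0.6091, 0.1992, 0.0348]
tool_rot: [0.255, 0.967, 0.0, 0.0]
ft_force: [0.5, 0.2, -2.6]
grip_width: 0.0398
t 15.75 p [0.6091 0.1992 0.0348] yaw 150.4 tilt 0.05 w 0.0398 F [ 0.5  0.2 -2.6] q6 -0.91
tilt fix [0.   0.01 0.  ]
0 0 -0 -0 -0.01 0.14 1
```

```bash
python3 -m crank '0 0 0 0 0 0.06 1; 0 0 0 0 0 0.05 1'
python3 plan.py .609 .199 .029 150.4 1;python3 -m crank '0 0 0 0 0 0.05 1'
python3 plan.py .609 .199 .029 150.4 1
```

```text
time: 16.0
position: [0.6091, 0.1992, 0.0301]
tool_rot: [0.255, 0.967, 0.0, 0.001]
ft_force: [0.9, -0.2, -3.0]
grip_width: 0.0396
t 16.0 p [0.6091 0.1992 0.0301] yaw 150.4 tilt 0.06 w 0.0396 F [ 0.9 -0.2 -3. ] q6 -0.91
tilt fix [0.   0.01 0.  ]
0 0 -0 0 -0.01 0.03 1
time: 16.12
position: [0.6092, 0.1992, 0.0286]
tool_rot: [0.255, 0.967, 0.0, 0.001]
ft_force: [-2.8, -0.8, 10.2]
grip_width: 0.0396
t 16.12 p [0.6092 0.1992 0.0286] yaw 150.4 tilt 0.06 w 0.0396 F [-2.8 -0.8 10.2] q6 -0.91
tilt fix [0.   0.01 0.  ]
0 0 -0 0 -0.01 -0.01 1
```

```bash
python3 -m crank '0 0 0 0 0 0 0.3;0 0 0 0 0 0 0;0 0 0 0 0 0 0;0 0 0 0 0 -0.1 0' 
python3 -m crank '0 0 0 0 0 -0.8 0;0 0 0 0 0 -1 0;0 0 0 0 0 -1 0' 
python3 - <<'E'
from h import *
import pickle
np.set_printoptions(precision=4,suppress=True)
c1=snap("scene","g7")
cv2.imwrite("pics/g7c.png",cv2.resize(c1["img"][205:295,265:355,::-1],None,fx=6,fy=6))
C=pickle.load(open("c0.pkl","rb"));C["now"]=c1
for n,c in C.items():
    im=c["img"].astype(int);m=((im[...,0]-np.maximum(im[...,1],im[...,2]))>70)
    v,u=np.nonzero(m)
    q=proj(c,[.555,.230,.064])[0]
    k=(abs(u-q[0])<18)&(abs(v-q[1])<18);u,v=u[k],v[k]
    if len(u)<5: print(n,len(u));continue
    for z in(.064,.075):
        P=onz(c,np.c_[u,v],z)[:,:2];mu=P.mean(0);w_,V=np.linalg.eigh(np.cov((P-mu).T));d=V[:,1]
        print(n,len(u),z,mu,"ang",np.degrees(np.arctan2(d[1],d[0])),2*np.sqrt(3*w_))
E
python3 plan.py .5554 .2299 .12 67 0
```

```text
time: 16.62
position: [0.6104, 0.1994, 0.0337]
tool_rot: [0.255, 0.967, 0.001, 0.002]
ft_force: [-0.7, 0.9, -0.4]
grip_width: 0.0433
time: 17.0
position: [0.6081, 0.199, 0.146]
tool_rot: [0.256, 0.967, -0.001, -0.001]
ft_force: [0.6, -0.3, 0.7]
grip_width: 0.0434
top 39 0.064 [0.5534 0.2317] ang 73.78095418686323 [0.0116 0.0351]
top 39 0.075 [0.5515 0.2312] ang 73.78095418686318 [0.0115 0.0349]
scene 33 0.064 [0.5564 0.2284] ang 86.11710514870347 [0.0173 0.0379]
scene 33 0.075 [0.552  0.2359] ang 86.11710514870343 [0.0171 0.0376]
now 42 0.064 [0.5565 0.23  ] ang 85.85064362904146 [0.0187 0.0384]
now 42 0.075 [0.5521 0.2374] ang 85.8506436290414 [0.0185 0.038 ]
t 17.05 p [0.6118 0.1997 0.1522] yaw 150.4 tilt 0.45 w 0.0436 F [ 0.7 -0.2  2.6] q6 -0.91
tilt fix [0.05 0.07 0.  ]
0 0 0.98 0.09 -0 0.05 0; 0 0 0.98 0.09 -0.01 0.05 0; 0 0 0.98 0.09 -0.02 0.05 0; 0 0 0.98 0.09 -0.03 0.05 0; 0 0 0.98 0.09 -0.03 0.05 0
0 0 0.98 0.09 -0.04 0.05 0; 0 0 0.98 0.08 -0.05 0.05 0; 0 0 0.98 0.08 -0.06 0.05 0; 0 0 0.98 0.07 -0.06 0.05 0; 0 0 0.98 0.07 -0.07 0.04 0
0 0 0.98 0.06 -0.07 0.05 0; 0 0 0.98 0.05 -0.08 0.04 0; 0 0 0.98 0.05 -0.08 0.05 0; 0 0 0.99 0.04 -0.08 0.04 0; 0 0 0.98 0.03 -0.09 0.05 0
0 0 0.99 0.02 -0.09 0.04 0; 0 0 0.98 0.02 -0.09 0.05 0
```

View pics/g7c.png

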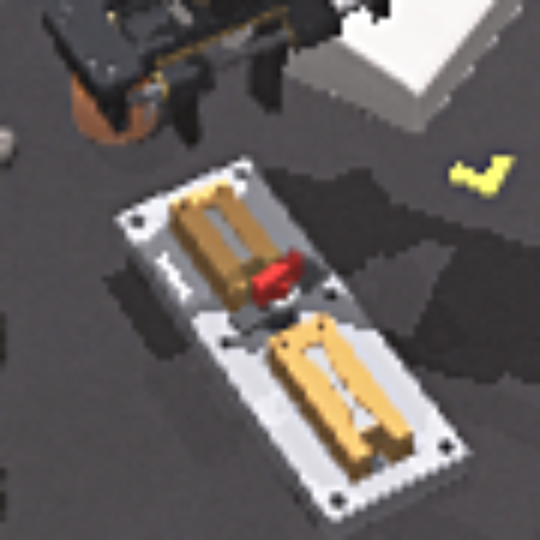

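```bash
python3 -m crank '0.05 0.07 1 0.1 0 0 0; 0 0 1 0.1 0 0 0; 0 0 1 0.1 0 0 0; 0 0 1 0.1 0 0 0; 0 0 1 0.1 0 0 0' >/dev/null
python3 -m crank '0 0 1 0.1 0 0 0; 0 0 1 0.1 -0.05 0 0; 0 0 1 0.1 -0.05 0 0; 0 0 1 0.1 -0.05 0 0; 0 0 1 0.1 -0.05 0 0'
python3 plan.py .555 .230 .12 73 0
```

```text
time: 18.3
position: [0.5831, 0.2287, 0.1589]
tool_rot: [0.651, 0.759, 0.005, 0.004]
ft_force: [0.4, -0.7, -0.0]
grip_width: 0.0436
t 18.3 p [0.5831 0.2287 0.1589] yaw 98.71 tilt 0.78 w 0.0436 F [ 0.4 -0.7 -0. ] q6 0.04
tilt fix [ 0.16 -0.   -0.  ]
0 0 0.86 0.02 -0.11 0.16 0; 0 0 0.86 0.02 -0.12 0.16 0; 0 0 0.86 0.01 -0.12 0.16 0; 0 0 0.85 -0.01 -0.12 0.16 0; 0 0 0.86 -0.01 -0.11 0.17 0
0 0 0.85 -0.02 -0.12 0.16 0
```

```bash
python3 -m crank '0.16 0 1 0.02 -0.13 0.16 0; 0 0 1 0.02 -0.13 0.16 0; 0 0 1 0.01 -0.14 0.16 0; 0 0 1 -0.01 -0.14 0.16 0; 0 0 1 -0.01 -0.14 0.17 0'
python3 plan.py .555 .230 .1 73 0
```

```text
time: 18.92
position: [0.5567, 0.2314, 0.128]
tool_rot: [0.804, 0.594, 0.003, 0.001]
ft_force: [0.6, -0.7, -0.0]
grip_width: 0.0437
t 18.93 p [0.5567 0.2314 0.128 ] yaw 72.88 tilt 0.31 w 0.0437 F [ 0.6 -0.7 -0. ] q6 0.51
tilt fix [ 0.05 -0.04 -0.  ]
0 0 -0.02 -0.05 -0.03 0.7 0
```

```bash
python3 -m crank '0.05 -0.04 0 -0.05 -0.03 0.7 0;0 0 0 0 0 0.4 0;0 0 0 0 0 0 0'
python3 plan.py .555 .230 .058 73 0; python3 - <<'E'
from h import *
a=snap("scene","g8")
cv2.imwrite("pics/g8c.png",cv2.resize(a["img"][215:295,270:350,::-1],None,fx=7,fy=7))
E
```

```text
time: 19.3
position: [0.5554, 0.2302, 0.0837]
tool_rot: [0.805, 0.594, 0.001, 0.0]
ft_force: [0.4, 1.2, 0.9]
grip_width: 0.0435
t 19.3 p [0.5554 0.2302 0.0837] yaw 72.87 tilt 0.1 w 0.0435 F [0.4 1.2 0.9] q6 0.51
tilt fix [ 0.02 -0.01 -0.  ]
0 0 -0.03 -0.01 -0.01 0.64 0
```

View pics/g8c.png

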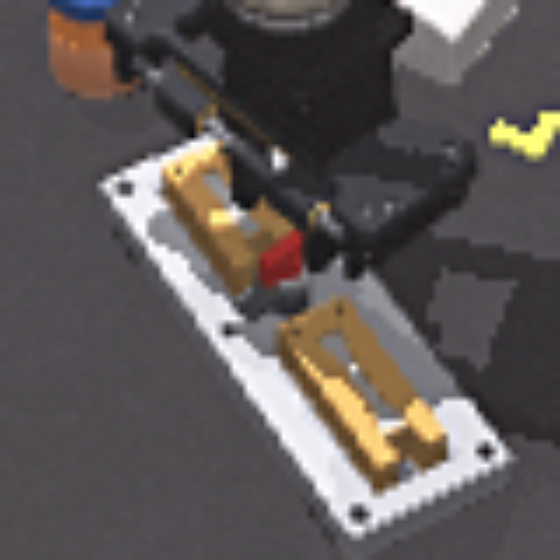

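```bash
python3 -m crank '0.02 0 0 -0.01 -0.01 0.4 0;0 0 0 0 0 0.24 0;0 0 0 0 0 0 0.6' 10
python3 plan.py .555 .230 .058 73 1
```

```text
time: 19.73
position: [0.5568, 0.2304, 0.0585]
tool_rot: [0.804, 0.594, 0.002, 0.001]
ft_force: [0.2, 0.1, -0.0]
grip_width: 0.039
t 19.73 p [0.5568 0.2304 0.0585] yaw 72.88 tilt 0.28 w 0.039 F [ 0.2  0.1 -0. ] q6 0.5
tilt fix [ 0.04 -0.04 -0.  ]
0 0 -0.02 -0.02 -0.04 0.01 1
```

```bash
python3 -m crank '0 0 0 -0.02 -0.04 0 0.8;0 0 0 0 0 0 1;0 0 0 0 0 0 1;0 0 0 0 0 0 1' 10
python3 plan.py .555 .230 .058 73 1
```

```text
time: 20.23
position: [0.5542, 0.2305, 0.059]
tool_rot: [0.805, 0.594, 0.002, -0.0]
ft_force: [-0.2, 0.2, -1.3]
grip_width: 0.01
t 20.23 p [0.5542 0.2305 0.059 ] yaw 72.87 tilt 0.23 w 0.01 F [-0.2  0.2 -1.3] q6 0.5
tilt fix [ 0.03 -0.04 -0.  ]
0 0 -0.03 -0.01 0.02 0.03 1
```

```bash
python3 -m crank '0 0 -1 0 0 0 1;0 0 -1 0 0 0 1;0 0 -1 0 0 0 1;0 0 -1 0 0 0 1'
python3 plan.py .5548 .230 .059 142 1
```

```text
time: 20.72
position: [0.5545, 0.2305, 0.059]
tool_rot: [0.685, 0.728, 0.002, 0.001]
ft_force: [-1.1, -0.0, -0.7]
grip_width: 0.0097
t 20.73 p [0.5545 0.2305 0.059 ] yaw 93.46 tilt 0.28 w 0.0097 F [-1.1 -0.  -0.7] q6 0.15
tilt fix [ 0.05 -0.03 -0.  ]
0 0 -0.97 -0 0 -0 1; 0 0 -0.97 -0 0 -0 1; 0 0 -0.97 -0 0 -0 1; 0 0 -0.97 -0 0 -0 1; 0 0 -0.97 -0 0 -0 1
0 0 -0.97 -0 0 -0 1; 0 0 -0.97 -0 -0 -0 1; 0 0 -0.97 -0.01 -0 -0 1; 0 0 -0.97 -0 -0 -0 1; 0 0 -0.98 -0 -0 -0 1
```

```bash
python3 -m crank '0.03 -0.03 -1 0 0 0 1;0 0 -1 0 0 0 1;0 0 -1 0 0 0 1;0 0 -1 0 0 0 1;0 0 -1 0 0 0 1'
python3 plan.py .5548 .230 .059 142 1;python3 -m crank '0 0 -1 0 0 0 1;0 0 -1 0 0 0 1;0 0 -1 0 0 0 1'
python3 plan.py .5548 .230 .059 142 1
```

```text
time: 21.35
position: [0.5548, 0.2307, 0.059]
tool_rot: [0.506, 0.862, 0.001, 0.001]
ft_force: [-0.6, 0.8, -0.3]
grip_width: 0.01
t 21.35 p [0.5548 0.2307 0.059 ] yaw 119.19 tilt 0.15 w 0.01 F [-0.6  0.8 -0.3] q6 -0.3
tilt fix [0.03 0.01 0.  ]
0 0 -0.91 -0 -0 -0 1; 0 0 -0.91 -0 -0 -0 1; 0 0 -0.91 -0 -0 -0 1; 0 0 -0.92 -0.01 -0.01 -0 1; 0 0 -0.91 -0 -0 -0 1
time: 21.72
position: [0.555, 0.2308, 0.059]
tool_rot: [0.386, 0.923, 0.001, 0.001]
ft_force: [-1.1, 0.4, -0.2]
grip_width: 0.0098
t 21.73 p [0.555  0.2308 0.059 ] yaw 134.62 tilt 0.18 w 0.0098 F [-1.1  0.4 -0.2] q6 -0.57
tilt fix [0.03 0.02 0.  ]
0 0 -0.74 -0.01 -0.01 0 1; 0 0 -0.74 0 -0.01 0 1
```

```bash
python3 -m crank '0 0 -0.8 0 0 0 1;0 0 -0.8 0 0 0 1;0 0 0 0 0 0 1'
python3 plan.py .5548 .230 .059 142 1; python3 -m crank '0 0 0 0 0 0 0.5;0 0 0 0 0 0 0;0 0 0 0 0 0 0;0 0 0 0 0 0 0'; python3 -m crank '0 0 0 0 0 -0.6 0;0 0 0 0 0 -1 0;0 0 0 0 0 -1 0;0 0 0 0 0 -1 0'
python3 - <<'E'
from h import *
a=snap("scene","g9")
cv2.imwrite("pics/g9c.png",cv2.resize(a["img"][215:295,270:350,::-1],None,fx=7,fy=7))
E
```

```text
time: 22.1
position: [0.5551, 0.2309, 0.059]
tool_rot: [0.319, 0.948, 0.001, 0.001]
ft_force: [-0.1, 1.2, -0.2]
grip_width: 0.0099
t 22.1 p [0.5551 0.2309 0.059 ] yaw 142.82 tilt 0.2 w 0.0099 F [-0.1  1.2 -0.2] q6 -0.71
tilt fix [0.03 0.02 0.  ]
0 0 0.16 -0.01 -0.02 -0 1
time: 22.6
position: [0.5563, 0.2307, 0.0595]
tool_rot: [0.32, 0.948, 0.001, 0.003]
ft_force: [-0.1, -0.3, -0.5]
grip_width: 0.0399
time: 23.1
position: [0.553, 0.2297, 0.2032]
tool_rot: [0.32, 0.947, -0.001, -0.002]
ft_force: [0.3, -0.2, 0.9]
grip_width: 0.0436
```

View pics/g9c.png

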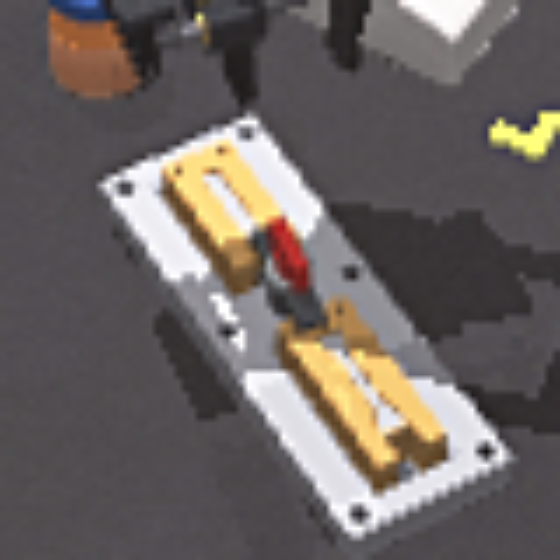

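```bash
python3 plan.py .46 .52 .22 142.8 0 45
```

```text
t 23.15 p [0.5565 0.2307 0.2092] yaw 142.68 tilt 0.41 w 0.0432 F [2. 1. 3.] q6 -0.71
tilt fix [0.06 0.06 0.  ]
0 0 -0 0.9 0.61 -0.04 0; 0 0 -0 0.9 0.61 -0.04 0; 0 0 -0 0.9 0.61 -0.04 0; 0 0 -0.01 0.9 0.62 -0.04 0; 0 0 -0 0.9 0.61 -0.04 0
0 0 -0.01 0.9 0.62 -0.03 0; 0 0 -0 0.9 0.61 -0.04 0
```

```bash
python3 -m crank '0 0 0 0.9 0.6 -0.04 0; 0 0 0 0.9 0.6 -0.04 0; 0 0 0 0.9 0.6 -0.04 0; 0 0 0 0.9 0.6 -0.04 0; 0 0 0 0.9 0.6 -0.04 0' >/dev/null
python3 -m crank '0 0 0 0.9 0.6 -0.04 0; 0 0 0 0.9 0.6 -0.04 0;0 0 0 0 0 0 0;0 0 0 0 0 0 0'
python3 - <<'E'
from fit import *
import pickle
np.set_printoptions(precision=4,suppress=True)
C={n:snap(n,"end_"+n) for n in("scene","top")}
pickle.dump(C,open("c3.pkl","wb"))
for n,c in C.items():
    f,_,_=refine(c,[.5455,.2355,1.054],.094,.262,.024,1)
    print(n,"fix",f)
    cc,s=np.cos(f[2]),np.sin(f[2])
    for nm,l,yc in(("long",.1,.062),("short",.08,-.072)):
        for z in(.040,.048):
            x0=[f[0]-s*yc,f[1]+cc*yc,f[2]]
            g=c.copy();im=c["img"].astype(int)
            sat=np.clip(im[...,0]-im[...,2],0,255).astype(np.uint8);g["img"]=np.dstack([sat]*3)
            x,e,m=refine(g,x0,.04,l,z,1,half=2)
            d=x[:2]-f[:2];print(nm,z,"local",np.array([cc*d[0]+s*d[1],-s*d[0]+cc*d[1]-yc])*1000,"dyaw",np.degrees(x[2]-f[2]),"rms",e*1000)
    im=c["img"].astype(int);m=((im[...,0]-np.maximum(im[...,1],im[...,2]))>70)
    v,u=np.nonzero(m);q=proj(c,[.555,.230,.068])[0];k=(abs(u-q[0])<18)&(abs(v-q[1])<18)
    if k.sum()>5:
        P=onz(c,np.c_[u[k],v[k]],.068)[:,:2];mu=P.mean(0);w_,V=np.linalg.eigh(np.cov((P-mu).T));d=V[:,1];a=np.arctan2(d[1],d[0])
        print("handle",mu,"clamp rad",(a-f[2])%np.pi)
a=C["scene"]["img"][215:295,270:350,::-1];b=C["top"]["img"][200:300,250:340,::-1]
cv2.imwrite("pics/endc.png",np.hstack([cv2.resize(a,(400,400)),cv2.resize(b,(360,400))]))
E
```

```text
time: 24.28
position: [0.4574, 0.5249, 0.2215]
tool_rot: [0.322, 0.947, 0.003, 0.006]
ft_force: [-0.3, -0.1, 0.6]
grip_width: 0.0436
scene fix [0.5456 0.234  1.049 ]
long 0.04 local [-0.0734 -0.1786] dyaw 0.7161974188040099 rms 0.22918941471106086
long 0.048 local [3.1193 4.443 ] dyaw 0.7152542812098547 rms 0.28961437738826956
  return _methods._mean(a, axis=axis, dtype=dtype,
  ret = ret.dtype.type(ret / rcount)
Traceback (most recent call last):
  File "fit.py", line 33, in refine
    d=least_squares(lambda d:(A[ok]@d-r[ok])*1000,np.zeros(3),loss="soft_l1").x
      ~~~~~~~~~~~~~^^^^^^^^^^^^^^^^^^^^^^^^^^^^^^^^^^^^^^^^^^^^^^^^^^^^^^^^^^
  File "fit.py", line 33, in <lambda>
    d=least_squares(lambda d:(A[ok]@d-r[ok])*1000,np.zeros(3),loss="soft_l1").x
                              ~~~~~^~
ValueError: matmul: Input operand 1 has a mismatch in its core dimension 0, with gufunc signature (n?,k),(k,m?)->(n?,m?) (size 3 is different from 0)
```

View pics/end_scene.png

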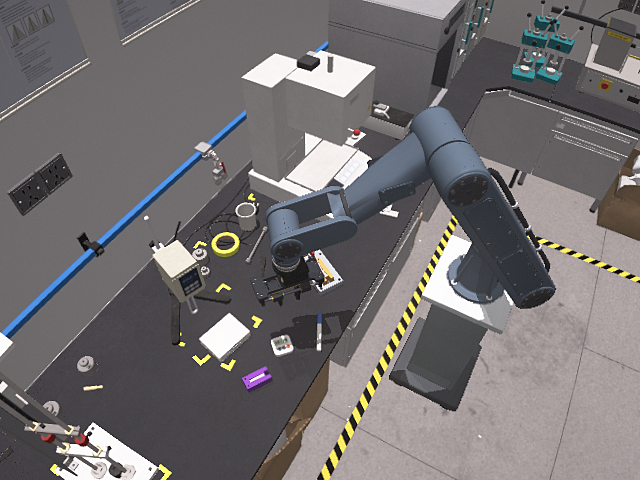

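```bash
cat > endchk.py <<'E'
from fit import *
import pickle
np.set_printoptions(precision=4,suppress=True)
C=pickle.load(open("c3.pkl","rb"))
g9=dict(C["scene"]);g9["img"]=cv2.imread("pics/g9.png")[:,:,::-1].copy()
for n,c in(("g9 scene",g9),("top",C["top"])):
    f,_,_=refine(c,[.5455,.2355,1.054],.094,.262,.024,1)
    print(n,"fix",f)
    cc,s=np.cos(f[2]),np.sin(f[2])
    for nm,l,yc in(("long",.1,.062),("short",.08,-.072)):
        for z in(.040,.048):
          try:
            x0=[f[0]-s*yc,f[1]+cc*yc,f[2]]
            g=c.copy();im=c["img"].astype(int)
            sat=np.clip(im[...,0]-im[...,2],0,255).astype(np.uint8);g["img"]=np.dstack([sat]*3)
            x,e,m=refine(g,x0,.04,l,z,1,half=2)
            d=x[:2]-f[:2];print(nm,z,"local",np.array([cc*d[0]+s*d[1],-s*d[0]+cc*d[1]-yc])*1000,"dyaw",np.degrees(x[2]-f[2]),"rms",e*1000)
          except Exception as ex: print(nm,z,"fail")
    im=c["img"].astype(int);m=((im[...,0]-np.maximum(im[...,1],im[...,2]))>70)
    v,u=np.nonzero(m);q=proj(c,[.555,.230,.068])[0];k=(abs(u-q[0])<15)&(abs(v-q[1])<15)
    if k.sum()>5:
        P=onz(c,np.c_[u[k],v[k]],.068)[:,:2];mu=P.mean(0);w_,V=np.linalg.eigh(np.cov((P-mu).T));d=V[:,1];a=np.arctan2(d[1],d[0])
        print("handle",mu,"clamp rad",(a-f[2])%np.pi)
a=g9["img"][215:295,270:350,::-1];b=C["top"]["img"][200:300,250:340,::-1]
cv2.imwrite("pics/endc.png",np.hstack([cv2.resize(a,(400,400)),cv2.resize(b,(360,400))]))
E
python3 endchk.py
```

```text
g9 scene fix [0.5467 0.2341 1.0533]
long 0.04 local [-0.1147  0.1945] dyaw 0.27965819807039566 rms 0.33413546432071495
long 0.048 local [2.9708 4.6967] dyaw 0.30768767681058135 rms 0.36354471156259066
short 0.04 local [0.0685 0.2283] dyaw 0.39202268392707124 rms 0.2952139746050001
short 0.048 local [3.1918 6.1462] dyaw 0.3621816229483263 rms 0.2740177403503817
handle [0.5551 0.23  ] clamp rad 1.3377942899012478
top fix [0.5445 0.2374 1.0553]
long 0.04 local [-1.314  -1.3448] dyaw 0.028481765321997615 rms 0.2844530700797782
long 0.048 local [-2.2564 -0.7124] dyaw -0.016304503027371013 rms 0.2818680406638879
short 0.04 local [-1.6507  0.8344] dyaw -0.021789822694969596 rms 0.26640164729560073
short 0.048 local [-2.6077  2.284 ] dyaw 0.03424374776722886 rms 0.24487499642038985
handle [0.5538 0.2317] clamp rad 1.5015358220459007
```

View pics/endc.png

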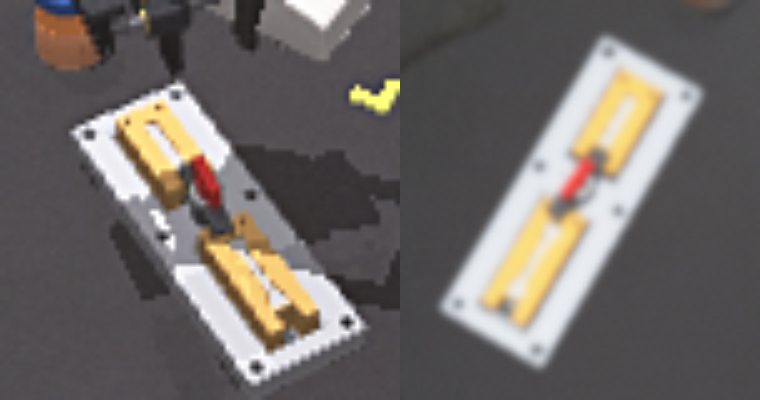

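```bash
python3 - <<'E'
from rig import robot
o=robot.get_obs();print(o["time"],o["ft_force"],o["joint_velocities"].round(3))
print(robot.hand_in())
E
```

```text
24.375 [-0.16400485 -0.36978508  0.01538021] [-0.012 -0.004 -0.001 -0.002  0.001  0.001]
the job is handed in; nothing more can be done
None
```

I set both gold inserts into their own pockets, cavity up. Both notches face the robot-side end of the plate, where I judged the key pins to be, and each went in on the first try without turning. I lowered each one under grip until it touched the floor, then turned the clamp over both and let go. The job was handed in at about 24.4 s.

- **Inserts:** Each touched the floor about 10 mm above the height at which it was picked up, as expected. The scene camera puts both within 0.3 mm of centre with their tops at 40 mm. The top camera is up to 1.7 mm off that, which is inside its calibration error and the 4 mm limit. Yaw agrees with the plate to within 0.4°.
- **Clamp:** The tool's own turn at release gives about 1.44 rad. The top view reads 1.50 rad. The scene view reads only 1.34 rad, but it sees the handle at an angle and was about 12° off the top view for the clamp before it was turned. All three readings are above 1.3.
- **Failed check:** My last scene-camera picture had the arm in front of the short insert. I used the scene picture taken just before the arm moved away for it instead.
- **Bystanders:** I did not re-measure them. The arm met no unexpected force and never worked close to any of them. At hand-in it stood clear at about 0.22 m above the bench with no load on the wrist.

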